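Hook the counter scale's check weight and hang it back on the rail

TASK

The scale has been checked and its flat steel check weight is still lying on the pan. Take the S-hook off the hanging rail, put its lower tip up through the hole in the weight's hanging tab from underneath while the weight stays lying on the pan - feel for the hole gently, without prising the weight up or pressing hard on the weight or the scale - and then lift the weight off by the hook. Hang the S-hook back on the rail's bar, let it down without a bump and leave the weight hanging still from it; leave everything else as it is.

Things in the scene. Friction and masses are not known exactly. Their poses are not given: they have to be found in the camera images.
- hook_grip (a point): Centre of the S-hook (118 mm tall, 6 mm round steel wire), z up as it hangs loose on the rail's bar. Around it the black grip, 14 mm wide along y (pinch along y), 12 mm thick, 40 mm long, along the straight shank that runs from (x -14, z +42) mm to (x +14, z -42) mm. The bar passes over the grip along y: fingers from straight above would straddle it, so lean the gripper back to the robot by 30 to 40 degrees
- hook_crook (a point): Where the bar's axis lies inside the S-hook's upper bend when it hangs: 48 mm above the hook's centre. The bend is a half circle of centreline radius 14 mm about a point 42 mm above the centre, open downwards, its free tip at x +14 mm ending 36 mm above the centre. To unhook raise 20 mm, then draw towards the robot (-x), the bar passing under that tip; to hang, the reverse
- hook_tip (a point): End of the S-hook's lower, upward-pointing tip (6 mm wire, cut flat, edges slightly broken): 14 mm towards -x (the robot) and 36 mm below the hook's centre, same axes. The lower bend is a half circle of centreline radius 14 mm about a point 42 mm below the hook's centre; the hook's lowest point is 23 mm below this tip
- weight_center (a point): Centre (half-way up) of the check weight, a flat steel slab 100 x 70 x 14 mm (x, y, z), 0.7 to 0.86 kg, loose on the scale's pan. A flat tab riveted on its top sticks out over the pan's edge past its +x end (away from the robot). About 2.5 N upwards at the tab's hole begins to lift that end; dragging under the tab with over 1 N of upward press can turn the slab on the pan
- rivet (a point): Rivet of the tab, at the tab's mid height: 38 mm along +x from the weight's centre and 9 mm above it. Axes of the slab. The aluminium tab is 4 mm thick, 42 mm wide; its round hole, 10 mm wide, is 45 mm from the rivet and 11 mm from the tab's end. The tab points up to 0.22 rad to either side of +x: this angle is NOT measured (hole up to 10 mm off). It turns stiffly: 2.5 N sideways at the hole
- rail_mid (a point): Middle of the hanging rail's bar, on its axis, 275 mm above the table; the bar is 10 mm thick and runs along this frame's y, free between two posts at y +172 and -172 mm (collars 19 mm thick there). Fixed
- brush (a joint): swing (rad) of the counter brush that hangs from the rail at y = +130 mm by a wire loop, 168 mm long and 40 mm wide; 0 is straight down
- scale: fixed counter scale, origin on the table. Its steel pan, top face 62 mm above the table, spans x -132 to +32 mm and y -98 to +62 mm about the origin; the housing below (150 x 210 mm, up to 44 mm high) spans x -121 to +29 mm, y -105 to +105 mm, with the display at +y
- rail: the rail's stand, fixed; origin on the table below the middle of the bar. Two feet 130 x 50 x 8 mm under posts 14 mm thick
- hook: the S-hook as a whole, origin at its centre, the same point as hook_grip; 90 g
- weight: the check weight with its tab as a whole, origin at the middle of its underside, 7 mm below weight_center
- knife: utility knife 120 x 20 x 17 mm lying under the rail (bystander), origin under its middle
- tape_wide: roll of wide tape, 80 mm across, 24 mm high, between scale and rail on the robot's side (bystander), origin under its middle
- tape_small: small roll of tape, 68 mm across, 24 mm high (bystander), origin under its middle
- twine: cone of twine, 76 mm across, 92 mm high (bystander), origin under its middle
- pot: open blue cup, 72 mm across, 95 mm high (bystander), origin under its middle
- dispenser: hand tape dispenser with a roll in it, 180 x 60 x 102 mm (bystander), origin under its middle
- bottle: white bottle, 60 mm across, 170 mm high (bystander), origin under its middle
Things that resemble listed ones, but are neither listed nor needed, are in the scene too. What is shaped like the weight but red or turquoise is not meant.

How it is judged:
By the outcome, as a careful person would: the job done as asked, in the order asked, and still so for the second after the job is handed in, with the robot touching nothing.
It also fails if it takes over 72 s, if anything falls off the work surface, if the arm or the gripper's body presses on something with over 40 N, if the wrist force passes 120 N, or if a joint passes its speed limit or range.

ROBOT

A 6-joint arm with a two-finger parallel gripper is mounted at the origin on the work surface. World frame = base frame: x ahead of the robot, y to its left, z up, the work surface at z = 0. Lengths are in m, angles in rad, forces in N, time in s.
With the tool pointing down it reaches from about 0.325 to 1 m from the base axis. Payload 5.1 kg.
Tool frame: the origin (TCP) lies on the centre line of the jaws, within the pads' length; the fingertips stand robot.tip_extent ahead of it and the grasp point (between the pads) is the TCP (robot.tip_extent is the distance from the TCP to the fingertips, in m); z points along the fingers, y is the direction in which the jaws open and shut (so a half turn about z gives the same grasp; the last joint's range is limited). The gripper opens to 85 mm and grips with 20 to 120 N. Pads are 22 mm wide; open, the fingers measure 114 mm over their backs; the gripper's body (76 mm by 85 mm) begins 54 mm behind the grasp point. The pads swing forward as they close: fully open they stand 13 mm farther back than shut.
Start: joints at [1.193, 0.124, 1.65, -0, 1.367, -0.083], TCP at [0.189, 0.622, 0.224] pointing down, gripper open.
Joint ranges: [-2.61, 2.61], [-1.02, 2.33], [0.03, 2.71], [-1.35, 4.49], [0.32, 2.68], [-2.91, 2.91]. Speed limits (rad/s): [2.57, 2.57, 3.14, 3.14, 3.14, 3.14].

INTERFACE

Orientations are given as a rotation vector (axis times angle).
In Python, from bench import sense, eyes, robot gives the robot as it stands.
- The arm moves only by the shell command python3 -m jog 'ROWS'. ROWS is JSON, a list of rows, each an object with "travel": the shift along the tool's x, y, z in cm, a list of three; "angular": the turn, a rotation vector about the tool's x, y, z in rad, a list of three; "hand": the opening, from 0 (shut) to 1 (fully open). A call has 1 to 8 rows; each row shifts and turns the commanded pose from where the row before left it, along the tool's axes as they then stand; what a row does not reach is not made up. A row lasts 1/10 s, in which the tool goes at most 50 mm and 8.59 degrees, less where a joint would pass 70% of its speed; a pose out of reach is approached as far as the arm can. A call is refused whole if a number of a shift passes 5 or a number of a turn 0.15, either way. A call with a gripper value outside its range is refused whole. The fingers move at their own pace and stop on an object; the grip force is fixed at half the most. Time passes only in rows, so rows that do not move let the fingers close. It gives the time, the measured TCP pose, the force and the opening at its end, in the units of the state.
- sense(): the state, without advancing time (a new reading comes with each control period).
- eyes.get_image(name): name is "scene" or "top" or "wrist"; returns (picture, depth): 420x560x3 uint8, red, green, blue; 420x560 float32, m along the optical axis (not along the pixel's ray), 0 where there is no reading.
- eyes.camera_model(name): a dict with "fx", "fy", "cx", "cy" (pixels), "position" and "rotation" of the camera in the world. Camera axes: x right, y down, z forward; pixel columns grow to the right and rows downward; lengths in m; the calibration is good to about 2 mm. The wrist camera is an equidistant fisheye: a pixel r from the principal point sees the ray r / f radians off the axis. A picture is of the moment at which its call begins: read the wrist's pose just before it. camera_model takes no time and is no camera call; for the wrist camera it gives the pose at the moment of the call.
- robot.job_done(): hands the job in, once; it reports no verdict.
The state is a dict: "time": time; "q": joint angles; "qd": joint speeds; "effort": joint torques, N m; "ee_pos": TCP position; "orientation": TCP orientation; "contact_force": force on the tool from outside, world axes, zero at the start; "wrist_torque": the same for the moment, N m; "width": finger opening in m.
Only numpy, scipy, OpenCV 4.12 (cv2) and the standard library are available. Lean on these libraries where they do the work, as an engineer would, in place of code of your own. Each camera call takes 0.05 s, during which the arm holds its last target.

## Working session

There is one attempt and no reset: what is moved stays moved. The work goes in short steps, Python scripts to look and compute and a shell command to move; the robot and the scene stay as the last step left them, time stands still between calls to the robot, and variables do not carry over. Pictures are saved under pics/ and viewed, and the job is handed in when it is done.

```bash
ls; mkdir -p pics
python3 - <<'E'
from bench import sense, eyes, robot
import cv2
print(sense()); print(robot.tip_extent)
for n in ["scene","top","wrist"]:
    m=eyes.camera_model(n); print(n,m)
    p,d=eyes.get_image(n)
    cv2.imwrite(f"pics/{n}0.png",p[:,:,::-1])
    import numpy as np; np.save(f"pics/{n}0.npy",d)
E
```

```text
pics
{'time': 0.0, 'q': array([ 1.19338303e+00,  1.24525597e-01,  1.65166638e+00, -3.06208213e-05,
        1.36749972e+00, -8.26019517e-02]), 'qd': array([ 7.63950617e-06, -1.21303444e-03, -6.15163719e-04, -8.04835650e-04,
        1.12937817e-03, -1.80866119e-04]), 'effort': array([ 4.30266637e-04, -4.23600519e+01, -3.65462673e+01,  3.29991667e-05,
        6.74526149e-03, -3.73258246e-06]), 'ee_pos': array([0.18867031, 0.62136448, 0.22284428]), 'orientation': array([-0.46133747, -3.10707878,  0.00322062]), 'contact_force': array([ 0.55177105, -0.31079685,  0.53897057]), 'wrist_torque': array([-0.00267009, -0.01079465, -0.01083637]), 'width': 0.08512980850580655}
0.019
scene {'fx': 413.3968520438632, 'fy': 413.3968520438632, 'cx': 280.64482155319655, 'cy': 211.84797224825752, 'position': array([1.3091582 , 0.615052  , 0.93844934]), 'rotation': array([-1.10685059, -2.25857373,  1.10710081])}
top {'fx': 540.6252664696601, 'fy': 540.6252664696601, 'cx': 285.1659751900121, 'cy': 205.89313730719184, 'position': array([ 0.26413267, -0.01844439,  1.98410236]), 'rotation': array([-2.16481693,  2.11102454, -0.16446341])}
wrist {'fx': 325.19226210127806, 'fy': 325.19226210127806, 'cx': 281.0382741226083, 'cy': 206.18298961053753, 'position': array([0.12175758, 0.64159919, 0.37269482]), 'rotation': array([2.33614293, 1.73271222, 0.23897521])}
```

View pics/scene0.png

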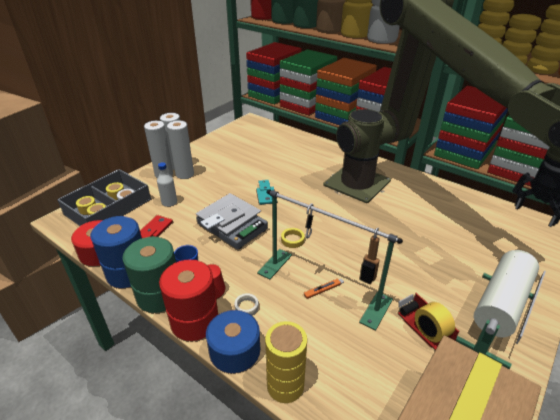

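View pics/top0.png

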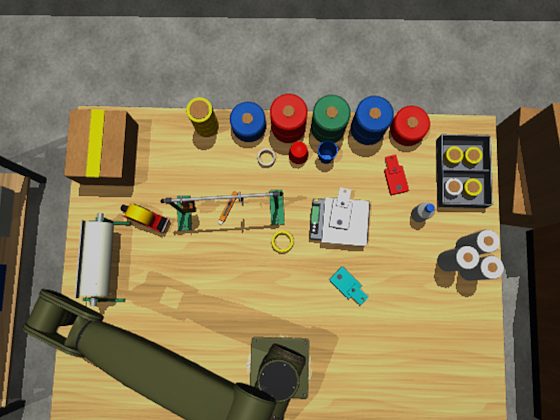

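View pics/wrist0.png

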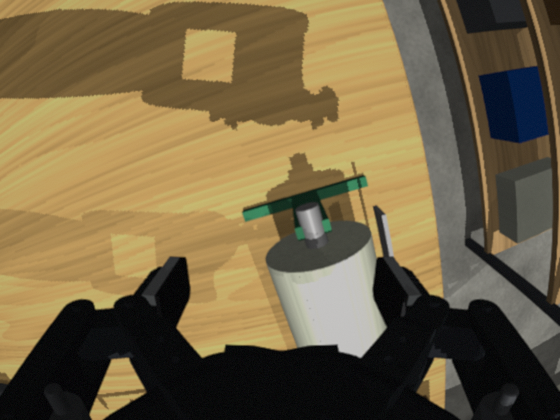

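```bash
cat > h.py <<'E'
import numpy as np, cv2
from scipy.spatial.transform import Rotation as R
def ray(m,u,v,fish=False):
    x=(u-m['cx'])/m['fx']; y=(v-m['cy'])/m['fy']
    if fish:
        r=np.hypot(x,y); d=np.array([x/r*np.sin(r),y/r*np.sin(r),np.cos(r)]) if r>1e-9 else np.array([0,0,1.])
    else: d=np.array([x,y,1.])
    return R.from_rotvec(m['rotation']).apply(d)
def atz(m,u,v,z,fish=False):
    d=ray(m,u,v,fish); p=m['position']; return p+d*(z-p[2])/d[2]
def atx(m,u,v,x,fish=False):
    d=ray(m,u,v,fish); p=m['position']; return p+d*(x-p[0])/d[0]
def tri(ms):  # list of (m,u,v,fish)
    A=np.zeros((3,3));b=np.zeros(3)
    L=[]
    for m,u,v,f in ms:
        d=ray(m,u,v,f); d/=np.linalg.norm(d); P=np.eye(3)-np.outer(d,d); A+=P;b+=P@m['position']; L.append((d,m['position']))
    x=np.linalg.solve(A,b)
    res=[np.linalg.norm((np.eye(3)-np.outer(d,d))@(x-p)) for d,p in L]
    return x,np.array(res)
def proj(m,p,fish=False):
    c=R.from_rotvec(m['rotation']).inv().apply(np.array(p)-m['position'])
    if fish:
        t=np.arctan2(np.hypot(c[0],c[1]),c[2]); s=t/np.hypot(c[0],c[1])
        return np.array([m['cx']+m['fx']*s*c[0],m['cy']+m['fy']*s*c[1]])
    return np.array([m['cx']+m['fx']*c[0]/c[2],m['cy']+m['fy']*c[1]/c[2]])
def crop(src,dst,x0,y0,w,h,k):
    im=cv2.imread(src)[y0:y0+h,x0:x0+w]; cv2.imwrite(dst,cv2.resize(im,None,fx=k,fy=k,interpolation=cv2.INTER_CUBIC))
E
python3 - <<'E'
from h import *
crop('pics/scene0.png','pics/s_rail.png',190,170,220,160,3.6)
crop('pics/top0.png','pics/t_rail.png',150,170,240,100,3.3)
E
```

```text
(no output)
```

View pics/s_rail.png

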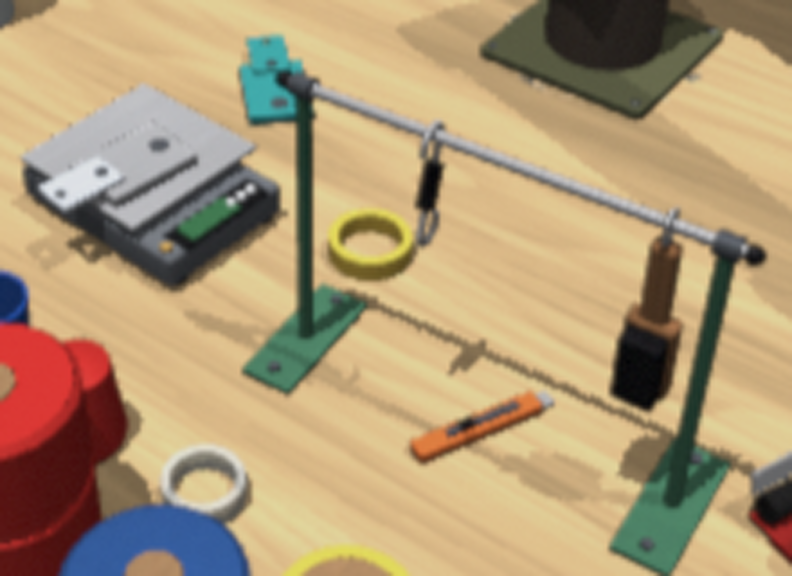

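View pics/t_rail.png

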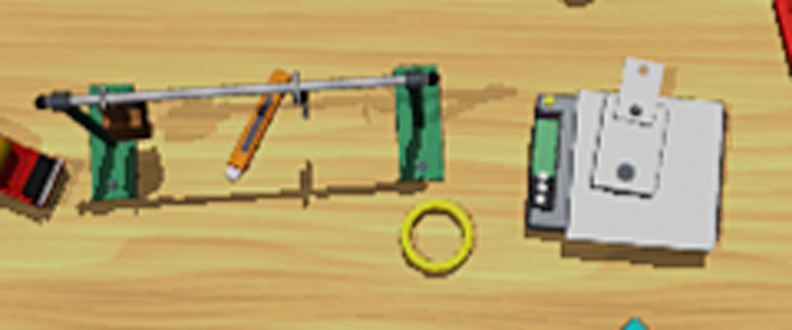

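Run:
```python
from h import *
from bench import eyes
s=eyes.camera_model('scene');t=eyes.camera_model('top')
def S(x,y): return (s,190+x/3.6-.36,170+y/3.6-.36,False)
def T(x,y): return (t,150+x/3.3-.35,170+y/3.3-.35,False)
for n,a,b in [('collarR',(302,86),(415,78)),('collarL',(733,247),(60,100)),('hooktop',(434,127),(299,75)),('hole',(62,193),(642,69)),('rivet',(101,172),(635,110)),('knob',(159,146),(625,172)),('hookgrip',(429,185),(304,97)),('hookcross',(432,137),(299,84))]:
    x,r=tri([S(*a),T(*b)]); print(n,x.round(4),r.round(4))
```

```text
collarR [0.5745 0.0239 0.2746] [0.0007 0.0007]
collarL [0.5438 0.3695 0.2745] [0.0018 0.0018]
hooktop [0.5705 0.1393 0.286 ] [0.0047 0.0047]
hole [ 0.6256 -0.2171  0.0796] [0.0011 0.0011]
rivet [ 0.581  -0.2106  0.0792] [0.0003 0.0003]
knob [ 0.5137 -0.2007  0.0735] [0.0006 0.0006]
hookgrip [0.5614 0.1362 0.2235] [0.0012 0.0012]
hookcross [0.5653 0.1379 0.2728] [0.0021 0.0021]
```

```bash
cat >> h.py <<'E'
def Rt(yaw,lean):
    # tool y = frame y, z fwd/down leaning back to robot
    s,c=np.sin(lean),np.cos(lean)
    M=np.array([[-c,0,s],[0,1,0],[-s,0,-c]])
    return R.from_euler('z',yaw)*R.from_matrix(M)
def plan(p,Rg,n,st=None,dec=2):
    from bench import sense
    st=st or sense(); p0=np.array(st['ee_pos']); R0=R.from_rotvec(st['orientation'])
    dr=(R0.inv()*Rg).as_rotvec(); 
    print('rotvec total',dr.round(3),'dist tool(cm)',(R0.inv().apply(np.array(p)-p0)*100).round(2), 'world mm',((np.array(p)-p0)*1000).round(1))
    Rc=R0; step=(np.array(p)-p0)/n
    for i in range(n):
        print((Rc.inv().apply(step)*100).round(dec).tolist(),(dr/n).round(3).tolist()); Rc=Rc*R.from_rotvec(dr/n)
E
python3 - <<'E'
from h import *
from bench import eyes,sense
s=sense(); m=eyes.camera_model('wrist'); R0=R.from_rotvec(s['orientation'])
print(R0.as_matrix().round(3)); print('cam in tool',R0.inv().apply(m['position']-s['ee_pos']).round(4),(R0.inv()*R.from_rotvec(m['rotation'])).as_matrix().round(3))
plan([0.45,0.13,0.37],Rt(0.089,0.61),12)
E
```

```text
[[-0.957  0.291 -0.001]
 [ 0.291  0.957 -0.001]
 [ 0.    -0.002 -1.   ]]
cam in tool [ 0.0699 -0.0004 -0.1497] [[ 0.    -0.962 -0.273]
 [ 1.     0.    -0.   ]
 [ 0.    -0.273  0.962]]
rotvec total [-0.119 -0.603 -0.371] dist tool(cm) [-39.28 -39.46 -14.63] world mm [ 261.3 -491.5  146.9]
[-3.27, -3.29, -1.22] [-0.01, -0.05, -0.031]
[-3.23, -3.38, -1.09] [-0.01, -0.05, -0.031]
[-3.17, -3.47, -0.96] [-0.01, -0.05, -0.031]
[-3.11, -3.56, -0.84] [-0.01, -0.05, -0.031]
[-3.04, -3.64, -0.72] [-0.01, -0.05, -0.031]
[-2.96, -3.73, -0.61] [-0.01, -0.05, -0.031]
[-2.87, -3.81, -0.5] [-0.01, -0.05, -0.031]
[-2.77, -3.9, -0.39] [-0.01, -0.05, -0.031]
[-2.67, -3.98, -0.29] [-0.01, -0.05, -0.031]
[-2.55, -4.06, -0.2] [-0.01, -0.05, -0.031]
[-2.44, -4.13, -0.12] [-0.01, -0.05, -0.031]
[-2.31, -4.2, -0.04] [-0.01, -0.05, -0.031]
```

```bash
python3 -m jog '[{"travel":[0,0,-4.5],"angular":[0,0,0],"hand":1},{"travel":[0,0,-4.5],"angular":[0,0,0],"hand":1},{"travel":[0,0,-4.5],"angular":[0,0,0],"hand":1},{"travel":[-3.3,-3.3,0],"angular":[-0.01,-0.06,-0.04],"hand":1},{"travel":[-3.2,-3.4,0],"angular":[-0.01,-0.06,-0.04],"hand":1},{"travel":[-3.2,-3.4,0],"angular":[-0.01,-0.06,-0.04],"hand":1},{"travel":[-3.1,-3.5,0.3],"angular":[-0.01,-0.06,-0.04],"hand":1},{"travel":[-3.1,-3.6,0.4],"angular":[-0.01,-0.06,-0.04],"hand":1}]'
python3 - <<'E'
from h import *
plan([0.45,0.13,0.37],Rt(0.089,0.61),7)
E
```

```text
time: 0.95
ee_pos: [0.3081, 0.4186, 0.3686]
orientation: [0.128, 2.833, 0.007]
contact_force: [0.2, -0.2, 0.2]
width: 0.0856
rotvec total [-0.062 -0.302 -0.167] dist tool(cm) [-16.09 -27.49   4.4 ] world mm [ 141.9 -288.6    1.4]
[-2.3, -3.93, 0.63] [-0.009, -0.043, -0.024]
[-2.18, -3.99, 0.69] [-0.009, -0.043, -0.024]
[-2.05, -4.04, 0.75] [-0.009, -0.043, -0.024]
[-1.92, -4.1, 0.8] [-0.009, -0.043, -0.024]
[-1.78, -4.15, 0.84] [-0.009, -0.043, -0.024]
[-1.65, -4.2, 0.88] [-0.009, -0.043, -0.024]
[-1.51, -4.24, 0.91] [-0.009, -0.043, -0.024]
```

```bash
python3 -m jog '[{"travel":[-2.3,-3.9,0.6],"angular":[-0.01,-0.043,-0.024],"hand":1},{"travel":[-2.2,-4,0.7],"angular":[-0.01,-0.043,-0.024],"hand":1},{"travel":[-2,-4,0.7],"angular":[-0.01,-0.043,-0.024],"hand":1},{"travel":[-1.9,-4.1,0.8],"angular":[-0.01,-0.043,-0.024],"hand":1},{"travel":[-1.8,-4.1,0.8],"angular":[-0.01,-0.043,-0.024],"hand":1},{"travel":[-1.6,-4.2,0.9],"angular":[-0.01,-0.043,-0.024],"hand":1},{"travel":[-1.5,-3,0.9],"angular":[0,-0.043,-0.024],"hand":1},{"travel":[0,0,0],"angular":[0,0,0],"hand":1}]'
cat > snap.py <<'E'
import sys,pickle
from h import *
from bench import eyes,sense
n=sys.argv[1]; cam=sys.argv[2] if len(sys.argv)>2 else 'wrist'
s=sense(); m=eyes.camera_model(cam); p,d=eyes.get_image(cam)
cv2.imwrite(f'pics/{n}.png',p[:,:,::-1]); pickle.dump((s,m,d),open(f'pics/{n}.pkl','wb'))
print(s['time'],s['ee_pos'].round(4),R.from_rotvec(s['orientation']).as_matrix().round(3).tolist())
E
python3 snap.py w1
```

```text
time: 1.75
ee_pos: [0.448, 0.1409, 0.368]
orientation: [-0.099, 2.533, 0.03]
contact_force: [0.5, 0.4, 0.2]
width: 0.0856
1.75 [0.448  0.1409 0.368 ] [[-0.819, -0.078, 0.569], [-0.064, 0.997, 0.043], [-0.57, -0.001, -0.821]]
```

View pics/w1.png

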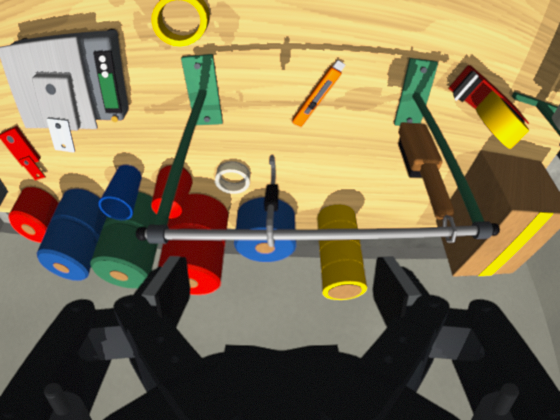

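```bash
python3 - <<'E'
from h import *
crop('pics/w1.png','pics/w1c.png',230,140,80,120,5)
crop('pics/w1.png','pics/w1d.png',0,20,140,140,4.2)
E
python3 -m jog '[{"travel":[0,-4,-0],"angular":[0,0,0],"hand":1},{"travel":[0,-4,0],"angular":[0,0,0],"hand":1},{"travel":[0,0,0],"angular":[0,0,0],"hand":1}]'; python3 snap.py w2;  python3 - <<'E'
from h import *
crop('pics/w2.png','pics/w2c.png',290,140,80,120,5)
crop('pics/w2.png','pics/w2d.png',0,0,200,140,4)
E
```

```text
time: 2.1
ee_pos: [0.4546, 0.0616, 0.3693]
orientation: [-0.099, 2.533, 0.03]
contact_force: [-0.1, 0.7, -1.0]
width: 0.0853
2.1 [0.4546 0.0616 0.3693] [[-0.819, -0.078, 0.569], [-0.064, 0.997, 0.044], [-0.57, -0.001, -0.821]]
```

View pics/w1c.png

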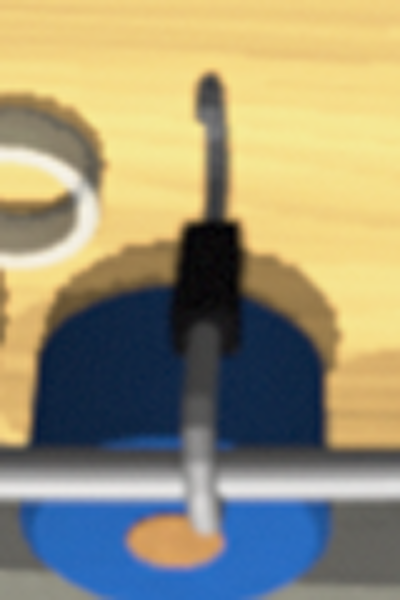

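View pics/w1d.png

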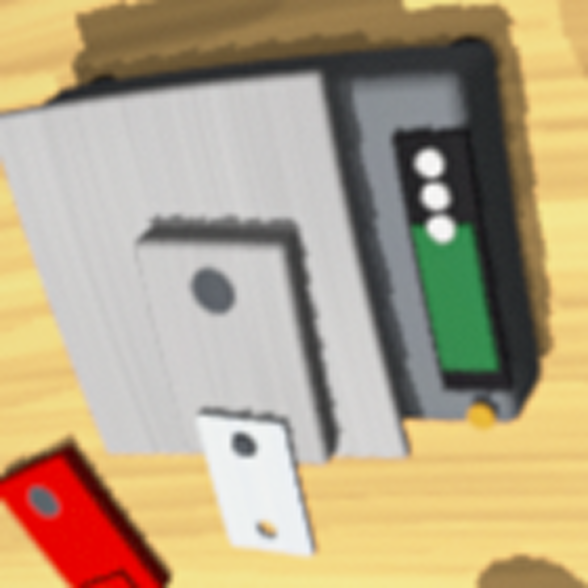

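View pics/w2.png

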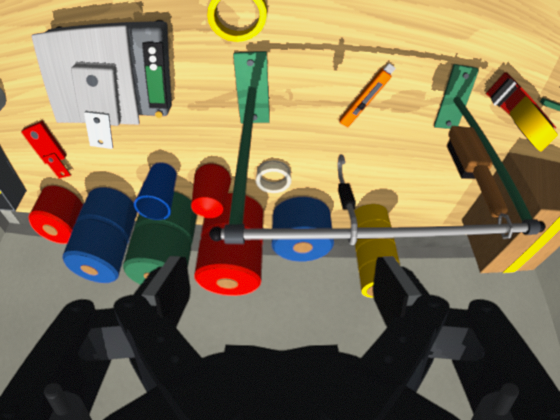

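View w2c.

Run:
```python
from h import *
crop('pics/w2.png','pics/w2c2.png',310,140,80,120,5)
```

```text
(no output)
```

View pics/w2c2.png

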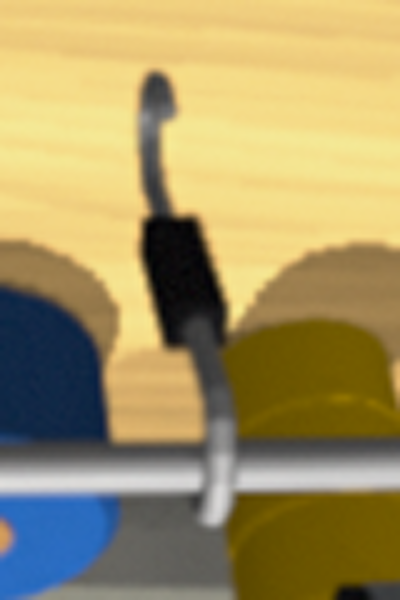

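View pics/w2d.png

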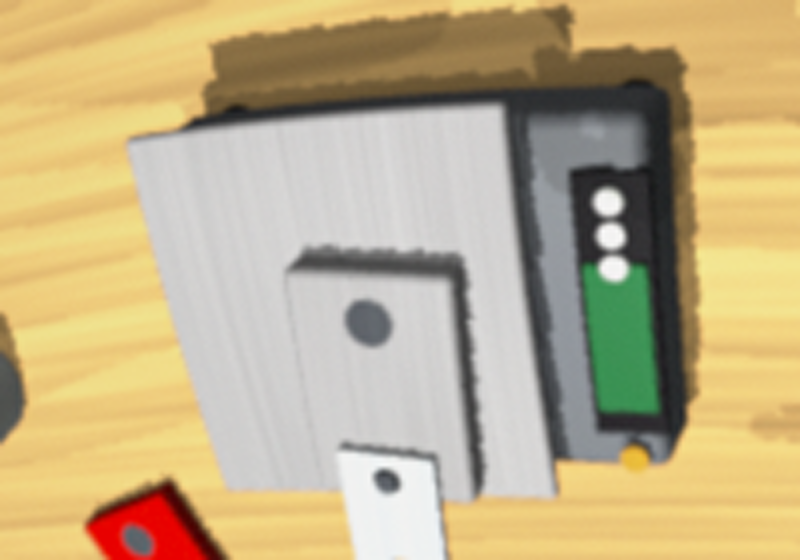

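```bash
cat > m1.py <<'E'
from h import *
import pickle
from bench import eyes
s=eyes.camera_model('scene');t=eyes.camera_model('top')
m1=pickle.load(open('pics/w1.pkl','rb'))[1]; m2=pickle.load(open('pics/w2.pkl','rb'))[1]
def A(x,y): return (m1,230+x/5-.4,140+y/5-.4,True)
def B(x,y): return (m2,310+x/5-.4,140+y/5-.4,True)
def S(x,y): return (s,190+x/3.6-.36,170+y/3.6-.36,False)
def T(x,y): return (t,150+x/3.3-.35,170+y/3.3-.35,False)
for n,l in [('griplow',[A(211,222),B(170,218)]),('griphigh',[A(206,351),B(194,346)]),('bend low',[A(209,75),B(156,75)]),('uppertip',[A(205,530),B(209,522)]),
  ('cross', [A(200,478),B(218,469)]),('lowtip',[A(206,110),B(166,110)]),('gripmid',[A(209,287),B(182,282),S(429,185)]),
 ('collarR',[(m1,151,235,True),(m2,227,234,True),S(302,86),T(415,78)]),('collarL',[(m1,485,230,True),(m2,532,228,True),S(733,247),T(60,100)])]:
    x,r=tri(l); print(n,x.round(4),r.round(4))
E
python3 m1.py
```

```text
griplow [0.5645 0.1395 0.2074] [0. 0.]
griphigh [0.5619 0.1391 0.2459] [0.0001 0.0001]
bend low [0.5509 0.1376 0.1748] [0.0002 0.0002]
uppertip [0.5723 0.1402 0.282 ] [0.0001 0.0001]
cross [0.5575 0.1384 0.2797] [0. 0.]
lowtip [0.5474 0.1371 0.1904] [0.0003 0.0003]
gripmid [0.564  0.1394 0.2267] [0.     0.0001 0.0001]
collarR [0.5737 0.0208 0.2755] [0.0029 0.0028 0.0034 0.0026]
collarL [0.5433 0.3705 0.2758] [0.0023 0.0009 0.0011 0.0031]
```

Run:
```python
from h import *
Rg=Rt(.09,.66); c=np.array([.5634,.1388,.2273]); pre=c-0.10*Rg.as_matrix()[:,2]
plan(pre,Rg,4)
```

```text
rotvec total [-0.005 -0.053 -0.008] dist tool(cm) [-0.79  6.55  8.22] world mm [ 47.9  69.6 -63. ]
[-0.2, 1.64, 2.05] [-0.001, -0.013, -0.002]
[-0.17, 1.63, 2.06] [-0.001, -0.013, -0.002]
[-0.15, 1.63, 2.06] [-0.001, -0.013, -0.002]
[-0.12, 1.63, 2.07] [-0.001, -0.013, -0.002]
```

```bash
python3 -m jog '[{"travel":[-0.2,1.6,2],"angular":[0,-0.013,-0.002],"hand":1},{"travel":[-0.2,1.7,2],"angular":[0,-0.013,-0.002],"hand":1},{"travel":[-0.15,1.6,2.1],"angular":[-0.005,-0.013,-0.002],"hand":1},{"travel":[-0.12,1.6,2.1],"angular":[0,-0.013,-0.002],"hand":1},{"travel":[0,0,0],"angular":[0,0,0],"hand":1},{"travel":[0,0,0],"angular":[0,0,0],"hand":1}]'; python3 snap.py w3;  python3 - <<'E'
from h import *
crop('pics/w3.png','pics/w3c.png',200,120,160,140,4)
Rg=Rt(.09,.66); c=np.array([.5634,.1388,.2273]); plan(c,Rg,4)
import pickle; m=pickle.load(open('pics/w3.pkl','rb'))[1]
f=R.from_euler('z',.09)
for n,o in [('c',(0,0,0)),('lowtip',(-.014,0,-.036)),('uptip',(.014,0,.036)),('bendlow',(0,0,-.059)),('crook',(0,0,.048)),('tcp',None)]:
    p=c+f.apply(o) if o else None
    if o: print(n,((proj(m,p,True)-[200,120]+.4)*4).round(0))
E
```

```text
time: 2.75
ee_pos: [0.5012, 0.137, 0.3061]
orientation: [-0.123, 2.482, 0.041]
contact_force: [0.2, 0.2, 1.8]
width: 0.0854
2.75 [0.5012 0.137  0.3061] [[-0.788, -0.099, 0.608], [-0.079, 0.995, 0.06], [-0.611, -0.001, -0.792]]
rotvec total [ 0.004 -0.001  0.006] dist tool(cm) [ 0.03 -0.34 10.11] world mm [ 61.8   2.6 -80.1]
[0.01, -0.09, 2.53] [0.001, -0.0, 0.002]
[0.01, -0.08, 2.53] [0.001, -0.0, 0.002]
[0.01, -0.08, 2.53] [0.001, -0.0, 0.002]
[0.01, -0.08, 2.53] [0.001, -0.0, 0.002]
c [305. 345.]
lowtip [307. 167.]
uptip [304. 537.]
bendlow [308. 138.]
crook [303. 559.]
```

View pics/w3c.png

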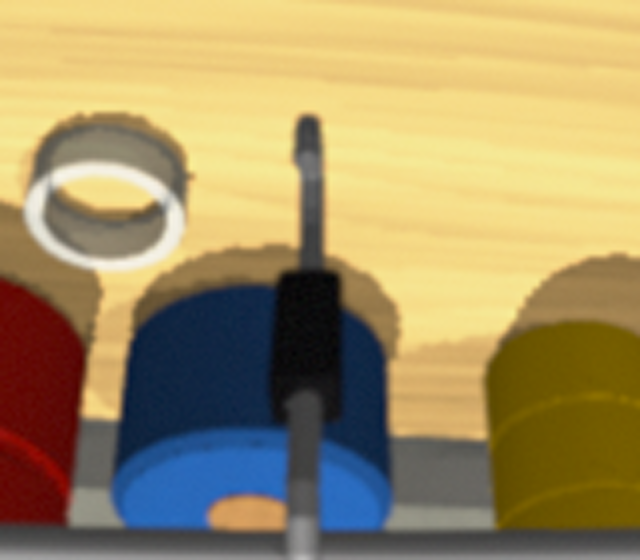

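```bash
python3 -m jog '[{"travel":[0,-0.3,2],"angular":[0.003,0,0.003],"hand":1},{"travel":[0,-0.04,2.5],"angular":[0,0,0.003],"hand":1},{"travel":[0.03,0,2.5],"angular":[0,0,0],"hand":1},{"travel":[0,0,2],"angular":[0,0,0],"hand":1},{"travel":[0,0,1.1],"angular":[0,0,0],"hand":1},{"travel":[0,0,0],"angular":[0,0,0],"hand":1}]'; python3 snap.py w4
```

```text
time: 3.4
ee_pos: [0.5637, 0.1365, 0.2261]
orientation: [-0.109, 2.482, 0.038]
contact_force: [-0.1, -0.3, 0.2]
width: 0.0856
3.4 [0.5637 0.1365 0.2261] [[-0.788, -0.088, 0.609], [-0.069, 0.996, 0.054], [-0.611, 0.0, -0.791]]
```

View pics/w4.png

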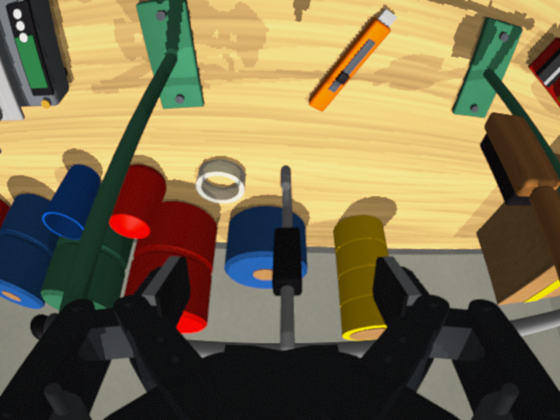

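```bash
python3 -m jog '[{"travel":[0,0.2,0],"angular":[0,0,0],"hand":0.6},{"travel":[0,0,0],"angular":[0,0,0],"hand":0.3},{"travel":[0,0,0],"angular":[0,0,0],"hand":0.15},{"travel":[0,0,0],"angular":[0,0,0],"hand":0},{"travel":[0,0,0],"angular":[0,0,0],"hand":0},{"travel":[0,0,0],"angular":[0,0,0],"hand":0},{"travel":[0,0,0],"angular":[0,0,0],"hand":0}]'; python3 snap.py w5; python3 -c "
from h import *
crop('pics/w5.png','pics/w5c.png',200,130,160,160,4)"
```

```text
time: 4.15
ee_pos: [0.5637, 0.1387, 0.2272]
orientation: [-0.109, 2.48, 0.038]
contact_force: [-0.2, -0.2, 1.6]
width: 0.0121
4.15 [0.5637 0.1387 0.2272] [[-0.787, -0.088, 0.611], [-0.069, 0.996, 0.054], [-0.613, 0.001, -0.79]]
```

View pics/w5c.png

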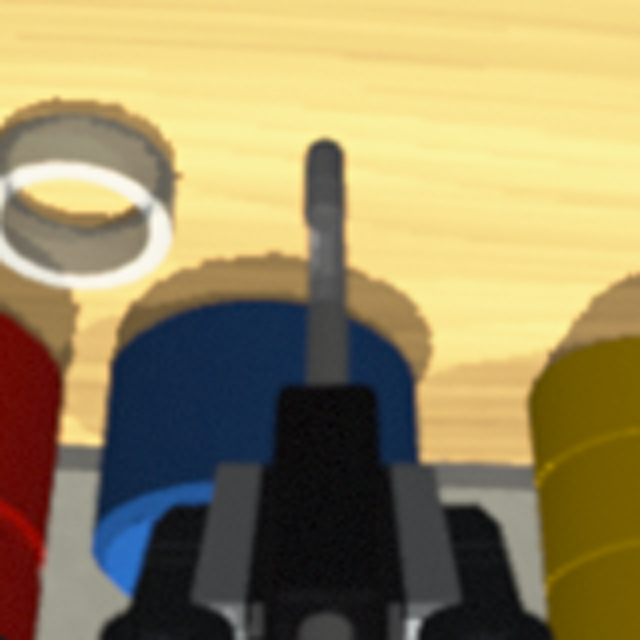

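```bash
python3 -m jog '[{"travel":[-0.31,0,-0.4],"angular":[0,0,0],"hand":0},{"travel":[-0.31,0,-0.4],"angular":[0,0,0],"hand":0},{"travel":[-0.31,0,-0.4],"angular":[0,0,0],"hand":0},{"travel":[-0.02,0,-0.43],"angular":[0,0,0],"hand":0},{"travel":[-0.02,0,-0.43],"angular":[0,0,0],"hand":0},{"travel":[0,0,0],"angular":[0,0,0],"hand":0},{"travel":[0,0,0],"angular":[0,0,0],"hand":0}]'; python3 snap.py s1 scene; python3 -c "
from h import *
crop('pics/s1.png','pics/s1c.png',270,180,90,80,7)"
```

```text
time: 4.9
ee_pos: [0.5584, 0.1383, 0.249]
orientation: [-0.109, 2.48, 0.038]
contact_force: [-0.7, 0.4, -0.8]
width: 0.0122
4.9 [0.5584 0.1383 0.249 ] [[-0.787, -0.088, 0.61], [-0.069, 0.996, 0.054], [-0.613, 0.001, -0.79]]
```

View pics/s1c.png

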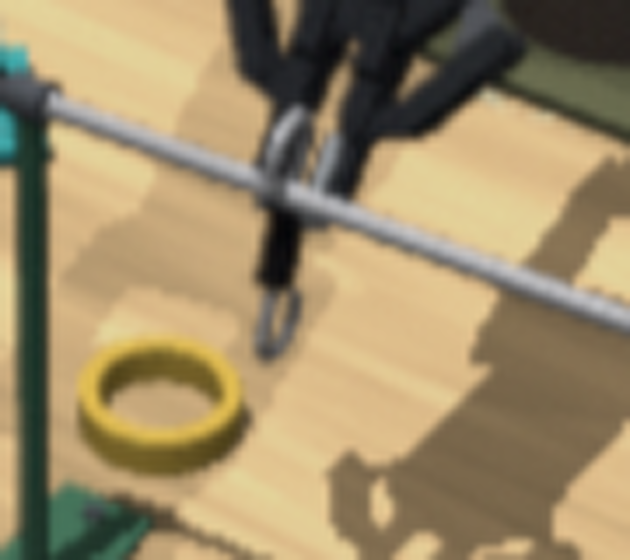

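```bash
python3 -m jog '[{"travel":[0.4,0,-0.31],"angular":[0,0,0],"hand":0},{"travel":[0.4,0,-0.31],"angular":[0,0,0],"hand":0},{"travel":[0.4,0,-0.31],"angular":[0,0,0],"hand":0},{"travel":[0.4,0,-0.31],"angular":[0,0,0],"hand":0}]'; python3 -m jog '[{"travel":[0.8,0,-0.61],"angular":[0,0,0],"hand":0},{"travel":[1.6,0,-1.2],"angular":[0,0,0],"hand":0},{"travel":[1.6,0,-1.2],"angular":[0,0,0],"hand":0},{"travel":[0,0,0],"angular":[0,0,0],"hand":0}]'; python3 snap.py s2 scene; python3 -c "
from h import *
crop('pics/s2.png','pics/s2c.png',250,150,120,110,5.5)"
```

```text
time: 5.35
ee_pos: [0.5378, 0.1364, 0.2488]
orientation: [-0.109, 2.481, 0.038]
contact_force: [-0.3, -0.4, -0.5]
width: 0.0116
time: 5.75
ee_pos: [0.487, 0.1321, 0.248]
orientation: [-0.11, 2.48, 0.038]
contact_force: [0.6, -0.4, -0.8]
width: 0.012
5.75 [0.487  0.1321 0.248 ] [[-0.787, -0.088, 0.611], [-0.069, 0.996, 0.055], [-0.613, 0.001, -0.79]]
```

View pics/s2c.png

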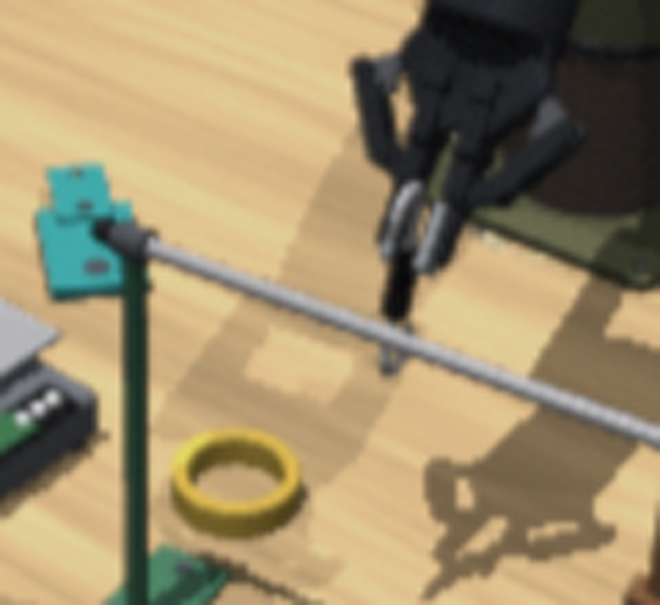

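Run:
```python
from h import *
plan([.46,-.15,.28],Rt(-.145,.66),7)
```

```text
rotvec total [0.144 0.001 0.184] dist tool(cm) [  2.22 -27.86  -5.73] world mm [ -27.9 -282.2   31.4]
[0.32, -3.98, -0.82] [0.021, 0.0, 0.026]
[0.21, -4.0, -0.74] [0.021, 0.0, 0.026]
[0.11, -4.02, -0.65] [0.021, 0.0, 0.026]
[0.0, -4.04, -0.57] [0.021, 0.0, 0.026]
[-0.1, -4.04, -0.49] [0.021, 0.0, 0.026]
[-0.21, -4.05, -0.41] [0.021, 0.0, 0.026]
[-0.32, -4.05, -0.32] [0.021, 0.0, 0.026]
```

```bash
python3 -m jog '[{"travel":[0.3,-4,-0.8],"angular":[0.02,0,0.026],"hand":0},{"travel":[0.2,-4,-0.7],"angular":[0.02,0,0.026],"hand":0},{"travel":[0.1,-4,-0.7],"angular":[0.02,0,0.026],"hand":0},{"travel":[0,-4,-0.6],"angular":[0.02,0,0.026],"hand":0},{"travel":[-0.1,-4,-0.5],"angular":[0.02,0,0.026],"hand":0},{"travel":[-0.2,-4,-0.4],"angular":[0.02,0,0.026],"hand":0},{"travel":[-0.3,-4,-0.3],"angular":[0.024,0,0.028],"hand":0},{"travel":[0,0,0],"angular":[0,0,0],"hand":0}]'; python3 snap.py w6;python3 - <<'E'
from h import *
plan([.58,-.19,.26],Rt(-.145,.66),4)
E
```

```text
time: 6.6
ee_pos: [0.4609, -0.1531, 0.2808]
orientation: [0.19, 2.475, -0.068]
contact_force: [0.2, 0.3, -1.0]
width: 0.0115
6.6 [ 0.4609 -0.1531  0.2808] [[-0.781, 0.153, 0.606], [0.12, 0.988, -0.096], [-0.613, -0.002, -0.79]]
rotvec total [-0.004 -0.001 -0.004] dist tool(cm) [-8.52 -2.07  9.16] world mm [118.9 -39.  -20.1]
[-2.13, -0.52, 2.29] [-0.001, -0.0, -0.001]
[-2.13, -0.52, 2.29] [-0.001, -0.0, -0.001]
[-2.13, -0.53, 2.29] [-0.001, -0.0, -0.001]
[-2.13, -0.53, 2.29] [-0.001, -0.0, -0.001]
```

View pics/w6.png

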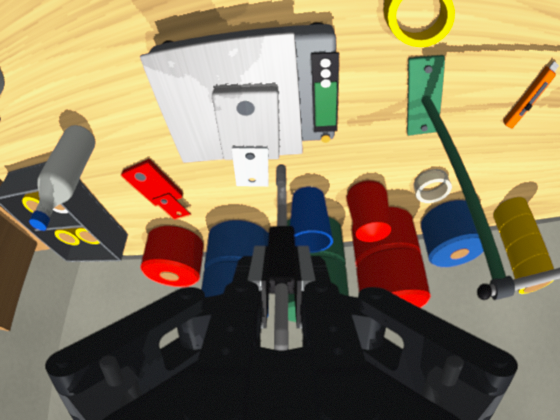

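```bash
python3 -m jog '[{"travel":[-2.1,-0.5,2.3],"angular":[0,0,0],"hand":0},{"travel":[-2.1,-0.5,2.3],"angular":[0,0,0],"hand":0},{"travel":[-2.1,-0.5,2.3],"angular":[0,0,0],"hand":0},{"travel":[-2.1,-0.5,2.3],"angular":[0,0,0],"hand":0},{"travel":[0,0,0],"angular":[0,0,0],"hand":0}]'; python3 snap.py w7;python3 - <<'E'
from h import *
crop('pics/w6.png','pics/w6c.png',200,80,100,115,5)
crop('pics/w7.png','pics/w7c.png',180,0,200,220,2.7)
E
```

```text
time: 7.15
ee_pos: [0.5819, -0.1847, 0.2557]
orientation: [0.178, 2.481, -0.059]
contact_force: [-0.8, 0.5, -1.3]
width: 0.0116
7.15 [ 0.5819 -0.1847  0.2557] [[-0.785, 0.142, 0.603], [0.114, 0.99, -0.086], [-0.609, 0.001, -0.793]]
```

View pics/w6c.png

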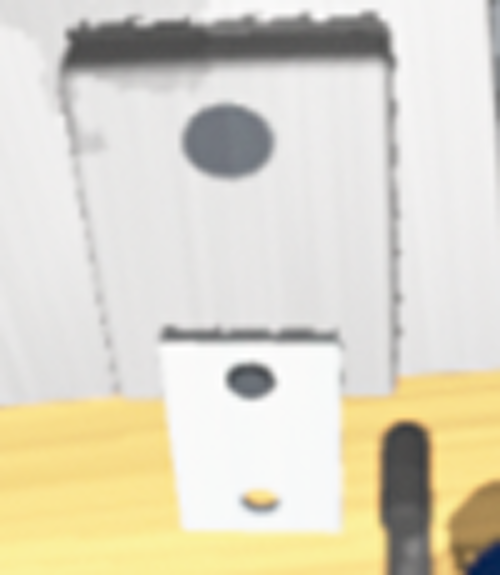

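View pics/w7c.png

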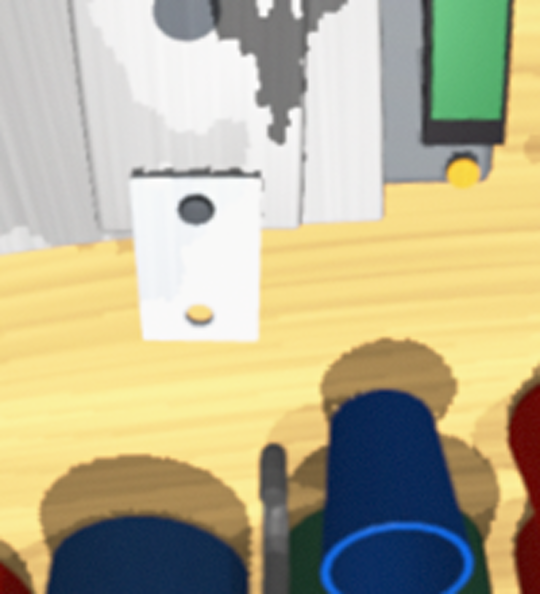

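Run:
```python
from h import *
import pickle
m6=pickle.load(open('pics/w6.pkl','rb'))[1]; m7=pickle.load(open('pics/w7.pkl','rb'))[1]
m1=pickle.load(open('pics/w1.pkl','rb'))[1]
A=lambda x,y:(m6,200+x/5-.4,80+y/5-.4,True)
B=lambda x,y:(m7,180+x/2.7-.31,0+y/2.7-.31,True)
C=lambda x,y:(m1,0+x/4.2-.38,20+y/4.2-.38,True)
for n,l in [('hole',[A(260,499),B(199,314),C(267,528)]),('rivet',[A(250,380),B(196,209),C(243,444)]),('c1',[A(160,345),B(132,178)]),('c2',[A(341,345),B(261,178)]),('c3',[A(341,530),B(258,339)]),('c4',[A(183,530),B(142,339)]),
 ('panedgeR',[A(500,372),]),]:
    if len(l)>1:
        x,r=tri(l); print(n,x.round(4),r.round(4))
    for q in l: print('   z.08',atz(q[0],q[1],q[2],.080,True)[:2].round(4))
# slab sides at z=.076
sl=[atz(*A(65,70)[:3],.076,True),atz(*A(118,395)[:3],.076,True),atz(*A(390,62)[:3],.076,True),atz(*A(392,395)[:3],.076,True)]
print(np.round(sl,4))
# pan edge in w7c at z .062
print('pan',atz(*B(10,251)[:3],.062,True).round(4),atz(*B(382,217)[:3],.062,True).round(4))
m=m7;print('tip in w7c', )
s=pickle.load(open('pics/w7.pkl','rb'))[0]
```

```text
hole [ 0.6249 -0.2182  0.0786] [0.0001 0.0001 0.0002]
   z.08 [ 0.6234 -0.2177]
   z.08 [ 0.624 -0.218]
   z.08 [ 0.6235 -0.2168]
rivet [ 0.5802 -0.2103  0.0803] [0.0001 0.0001 0.0001]
   z.08 [ 0.5805 -0.2105]
   z.08 [ 0.5805 -0.2103]
   z.08 [ 0.5803 -0.2105]
c1 [ 0.5645 -0.2281  0.0812] [0.0003 0.0003]
   z.08 [ 0.5655 -0.2289]
   z.08 [ 0.5651 -0.2281]
c2 [ 0.5721 -0.1872  0.0804] [0.0004 0.0004]
   z.08 [ 0.5726 -0.1868]
   z.08 [ 0.5722 -0.1876]
c3 [ 0.6381 -0.1989  0.0808] [0.0001 0.0001]
   z.08 [ 0.639  -0.1992]
   z.08 [ 0.6388 -0.1989]
c4 [ 0.631  -0.2406  0.0812] [0.0002 0.0002]
   z.08 [ 0.6324 -0.2409]
   z.08 [ 0.6319 -0.2411]
   z.08 [ 0.587  -0.1511]
[[ 0.4885 -0.2295  0.076 ]
 [ 0.5838 -0.2451  0.076 ]
 [ 0.4987 -0.1633  0.076 ]
 [ 0.5949 -0.1784  0.076 ]]
pan [ 0.5948 -0.285   0.062 ] [ 0.603  -0.1494  0.062 ]
tip in w7c
```

Run:
```python
from h import *
import pickle
crop('pics/w7.png','pics/w7t.png',240,140,80,110,5.4)
s,m,_=pickle.load(open('pics/w7.pkl','rb'))
Rg=R.from_rotvec(s['orientation']); Rh=Rt(0,.66).inv() # hook in tool
for n,o in [('tip',(-.014,0,-.036)),('tipL',(-.014,.003,-.036)),('tipR',(-.014,-.003,-.036)),('bend',(0,0,-.059)),('bendfront',(-.010,0,-.0555)),('gripend',(.0063,0,-.019))]:
    p=s['ee_pos']+(Rg*Rh).apply(o); print(n,p.round(4),((proj(m,p,True)-[240,140]+.4)*5.4).round(0))
```

```text
tip [ 0.5679 -0.1827  0.2198] [227. 248.]
tipL [ 0.5683 -0.1797  0.2198] [258. 248.]
tipR [ 0.5674 -0.1857  0.2198] [197. 248.]
bend [ 0.5816 -0.1847  0.1967] [227. 172.]
bendfront [ 0.5717 -0.1832  0.2003] [227. 133.]
gripend [ 0.588  -0.1856  0.2367] [227. 502.]
```

View pics/w7t.png

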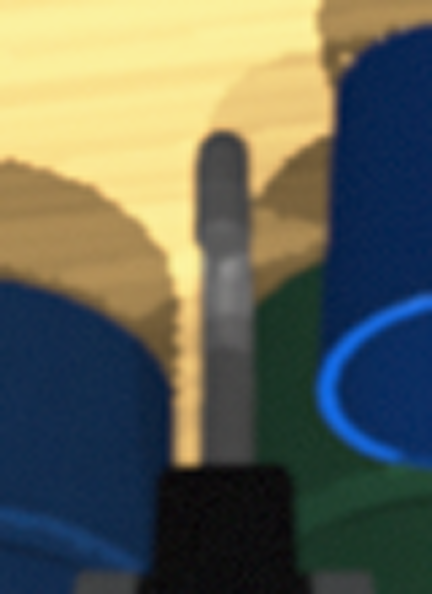

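```bash
cat > tgt.py <<'E'
from h import *
import sys
# args: along-tab offset mm, lateral mm, tip z mm, n
hole=np.array([.6243,-.2180]); yaw=-.175
def target(al,la,z):
    t=np.array([np.cos(yaw),np.sin(yaw)]); l=np.array([-t[1],t[0]])
    tip=np.array([*(hole+t*al/1000+l*la/1000),z/1000])
    return tip+R.from_euler('z',yaw).apply([.014,.0004,.036])
if __name__=='__main__':
    a=[float(x) for x in sys.argv[1:]]
    plan(target(*a[:3]),Rt(yaw,.66),int(a[3]))
E
python3 tgt.py 28 0 120 4
```

```text
rotvec total [ 0.02  -0.005  0.025] dist tool(cm) [-1.01 -2.81 13.42] world mm [  84.9  -40.5 -100.3]
[-0.25, -0.7, 3.36] [0.005, -0.001, 0.006]
[-0.25, -0.68, 3.36] [0.005, -0.001, 0.006]
[-0.25, -0.66, 3.36] [0.005, -0.001, 0.006]
[-0.25, -0.65, 3.37] [0.005, -0.001, 0.006]
```

```bash
python3 -m jog '[{"travel":[-0.25,-0.7,3.4],"angular":[0.005,-0.001,0.006],"hand":0},{"travel":[-0.25,-0.7,3.4],"angular":[0.005,-0.001,0.006],"hand":0},{"travel":[-0.25,-0.7,3.3],"angular":[0.005,-0.001,0.006],"hand":0},{"travel":[-0.25,-0.7,3.3],"angular":[0.005,-0.001,0.006],"hand":0},{"travel":[0,0,0],"angular":[0,0,0],"hand":0},{"travel":[0,0,0],"angular":[0,0,0],"hand":0}]'; python3 tgt.py 24 0 69 2; python3 snap.py w8; python3 -c "
from h import *
crop('pics/w8.png','pics/w8c.png',180,0,200,220,2.7)"
```

```text
time: 7.8
ee_pos: [0.664, -0.2266, 0.158]
orientation: [0.217, 2.472, -0.076]
contact_force: [-0.1, 0.0, -0.2]
width: 0.0117
rotvec total [-0.001  0.002  0.   ] dist tool(cm) [3.46 0.2  4.02] world mm [ -2.2   2.3 -53. ]
[1.73, 0.1, 2.01] [-0.001, 0.001, 0.0]
[1.73, 0.1, 2.01] [-0.001, 0.001, 0.0]
7.8 [ 0.664  -0.2266  0.158 ] [[-0.777, 0.175, 0.605], [0.137, 0.985, -0.108], [-0.614, -0.001, -0.789]]
```

View pics/w8c.png

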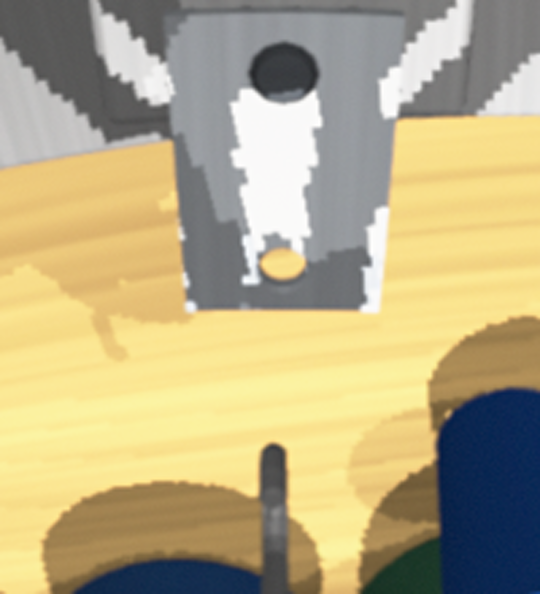

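Run:
```python
from h import *
import pickle
s,m,_=pickle.load(open('pics/w8.pkl','rb'))
f=lambda x,y:(180+x/2.7-.31,y/2.7-.31)
print('hole',atz(m,*f(283,264),.08,True).round(4), atz(m,*f(283,265),.079,True).round(4))
print('rivet',atz(m,*f(284,71),.0805,True).round(4))
Rg=R.from_rotvec(s['orientation']); Rh=Rt(0,.66).inv()
for o in [(-.014,-.0004,-.036),(0,0,-.059)]:
    p=s['ee_pos']+(Rg*Rh).apply(o);print(p.round(4),((proj(m,p,True)-[180,0]+.31)*2.7).round(0))
```

```text
hole [ 0.6234 -0.2179  0.08  ] [ 0.6244 -0.218   0.079 ]
rivet [ 0.58   -0.2103  0.0805]
[ 0.6502 -0.2246  0.1219] [274. 502.]
[ 0.6641 -0.2266  0.099 ] [275. 464.]
```

```bash
python3 -m jog '[{"travel":[0.9,0.1,1],"angular":[0,0,0],"hand":0},{"travel":[0.9,0.1,1],"angular":[0,0.002,0],"hand":0},{"travel":[0.8,0,1],"angular":[0,0,0],"hand":0},{"travel":[0.86,0,1],"angular":[0,0,0],"hand":0},{"travel":[0,0,0],"angular":[0,0,0],"hand":0},{"travel":[0,0,0],"angular":[0,0,0],"hand":0}]'; python3 tgt.py 0 0 70 3; python3 snap.py w9; python3 snap.py s3 scene; python3 -c "
from h import *
crop('pics/w9.png','pics/w9c.png',180,0,200,220,2.7)
crop('pics/s3.png','pics/s3c.png',190,170,110,80,7)"
```

```text
time: 8.45
ee_pos: [0.6616, -0.2253, 0.1048]
orientation: [0.219, 2.474, -0.077]
contact_force: [-0.3, 0.3, -1.3]
width: 0.0124
rotvec total [-0.002 -0.    -0.001] dist tool(cm) [ 1.82  0.11 -1.56] world mm [-23.4   5.3   1.2]
[0.61, 0.04, -0.52] [-0.001, -0.0, -0.0]
[0.61, 0.04, -0.52] [-0.001, -0.0, -0.0]
[0.61, 0.04, -0.52] [-0.001, -0.0, -0.0]
8.45 [ 0.6616 -0.2253  0.1048] [[-0.778, 0.176, 0.603], [0.138, 0.984, -0.109], [-0.613, -0.001, -0.79]]
8.5 [ 0.6621 -0.2256  0.1059] [[-0.777, 0.176, 0.604], [0.138, 0.984, -0.11], [-0.614, -0.002, -0.789]]
```

View pics/w9c.png

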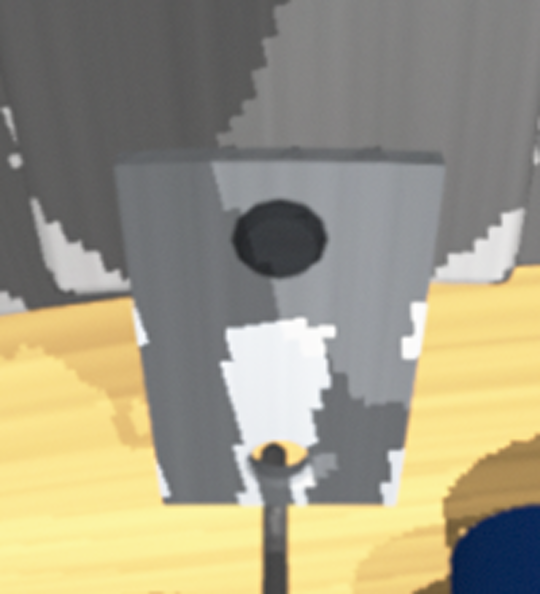

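View pics/s3c.png

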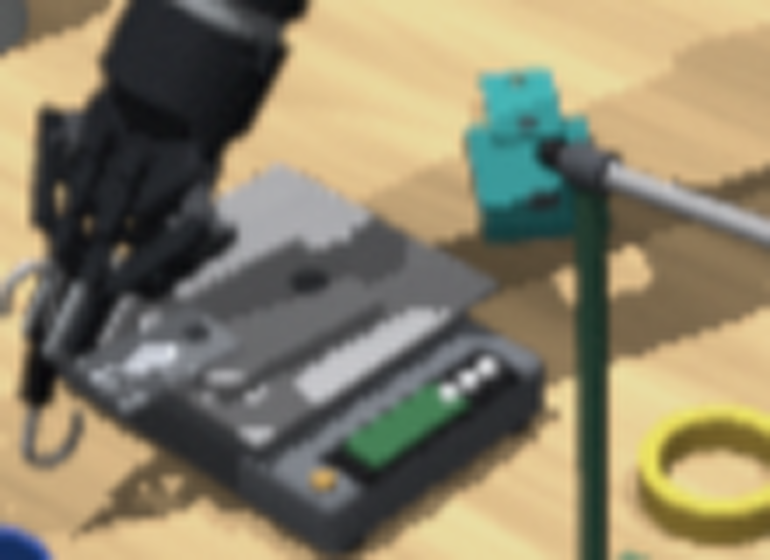

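```bash
python3 -m jog '[{"travel":[0.6,0.05,-0.5],"angular":[0,0,0],"hand":0},{"travel":[0.6,0.05,-0.5],"angular":[-0.002,0,0],"hand":0},{"travel":[0.4,0,-0.35],"angular":[0,0,0],"hand":0},{"travel":[0.2,0,-0.2],"angular":[0,0,0],"hand":0},{"travel":[0,0,0],"angular":[0,0,0],"hand":0},{"travel":[0,0,0],"angular":[0,0,0],"hand":0}]'; python3 tgt.py 0 0 70 3; python3 snap.py w10;  python3 -c "
from h import *
crop('pics/w10.png','pics/w10c.png',180,0,200,220,2.7)"
```

```text
time: 9.15
ee_pos: [0.6388, -0.2204, 0.1073]
orientation: [0.218, 2.472, -0.075]
contact_force: [1.0, -0.7, -1.3]
width: 0.012
rotvec total [-0.001  0.002 -0.   ] dist tool(cm) [0.14 0.02 0.06] world mm [-0.7  0.3 -1.3]
[0.05, 0.01, 0.02] [-0.0, 0.001, -0.0]
[0.05, 0.01, 0.02] [-0.0, 0.001, -0.0]
[0.05, 0.01, 0.02] [-0.0, 0.001, -0.0]
9.15 [ 0.6388 -0.2204  0.1073] [[-0.777, 0.175, 0.605], [0.138, 0.985, -0.108], [-0.614, -0.0, -0.789]]
```

View pics/w10c.png

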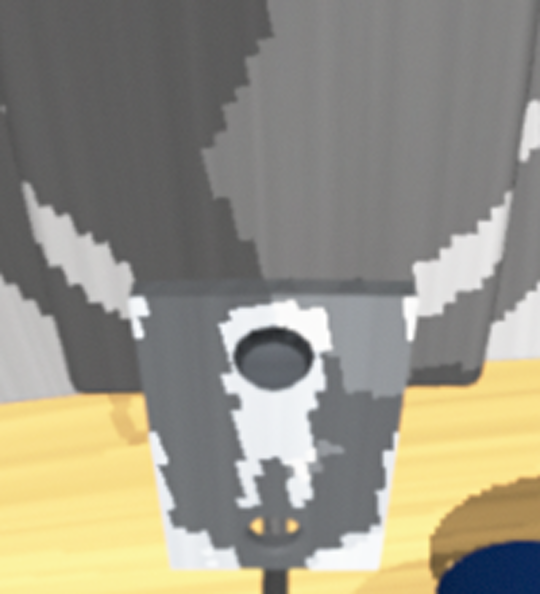

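```bash
python3 -c "
from h import *
crop('pics/w10.png','pics/w10h.png',255,175,50,45,14)
import pickle
s,m,_=pickle.load(open('pics/w10.pkl','rb'))
f=lambda x,y:(180+x/2.7-.31,y/2.7-.31)
print('hole',atz(m,*f(273,526),.08,True).round(4), atz(m,*f(273,526),.079,True).round(4))
Rg=R.from_rotvec(s['orientation']); Rh=Rt(0,.66).inv()
for o in [(-.014,-.0004,-.036),(-.017,0,-.036),(-.011,0,-.036),(0,0,-.059)]:
    p=s['ee_pos']+(Rg*Rh).apply(o);print(p.round(4),((proj(m,p,True)-[255,175]+.46)*14).round(0))
for d in (-.005,0,.005): print(((proj(m,[.6243+d,-.218,.080],True)-[255,175]+.46)*14).round(0))
"
```

```text
hole [ 0.6218 -0.2178  0.08  ] [ 0.623 -0.218  0.079]
[ 0.625  -0.2183  0.0713] [370. 154.]
[ 0.6221 -0.2174  0.0713] [380. 103.]
[ 0.6281 -0.2185  0.0713] [380. 204.]
[ 0.6389 -0.2204  0.0483] [379. -43.]
[350. 238.]
[375. 321.]
[398. 401.]
```

View pics/w10h.png

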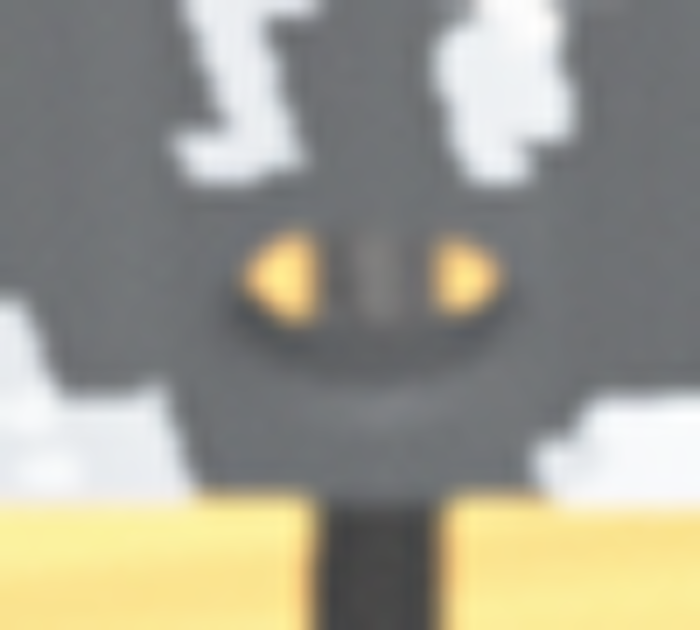

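```bash
python3 -m jog '[{"travel":[0.08,0,-0.06],"angular":[0,0,0],"hand":0},{"travel":[-0.12,0,-0.16],"angular":[0,0,0],"hand":0},{"travel":[0,0,0],"angular":[0,0,0],"hand":0},{"travel":[0,0,0],"angular":[0,0,0],"hand":0}]';python3 -m jog '[{"travel":[-0.06,0,-0.08],"angular":[0,0,0],"hand":0},{"travel":[0,0,0],"angular":[0,0,0],"hand":0}]';python3 -m jog '[{"travel":[0,0,0],"angular":[0,0,0],"hand":0}]'; python3 tgt.py 0 0 76 3; python3 snap.py w11;  python3 -c "
from h import *
crop('pics/w11.png','pics/w11h.png',255,165,50,45,14)"
```

```text
time: 9.6
ee_pos: [0.6379, -0.2201, 0.1092]
orientation: [0.217, 2.472, -0.075]
contact_force: [0.4, -0.1, -0.3]
width: 0.0117
time: 9.8
ee_pos: [0.6379, -0.2201, 0.1102]
orientation: [0.218, 2.472, -0.075]
contact_force: [0.1, -0.3, -1.3]
width: 0.0114
time: 9.9
ee_pos: [0.6378, -0.2201, 0.1101]
orientation: [0.218, 2.472, -0.075]
contact_force: [0.2, 0.2, -0.5]
width: 0.0119
rotvec total [-0.001  0.001 -0.   ] dist tool(cm) [-0.14  0.01 -0.13] world mm [0.4 0.  1.9]
[-0.05, 0.0, -0.04] [-0.0, 0.0, -0.0]
[-0.05, 0.0, -0.04] [-0.0, 0.0, -0.0]
[-0.05, 0.0, -0.04] [-0.0, 0.0, -0.0]
9.9 [ 0.6378 -0.2201  0.1101] [[-0.777, 0.175, 0.605], [0.138, 0.985, -0.107], [-0.614, -0.0, -0.789]]
```

View pics/w11h.png

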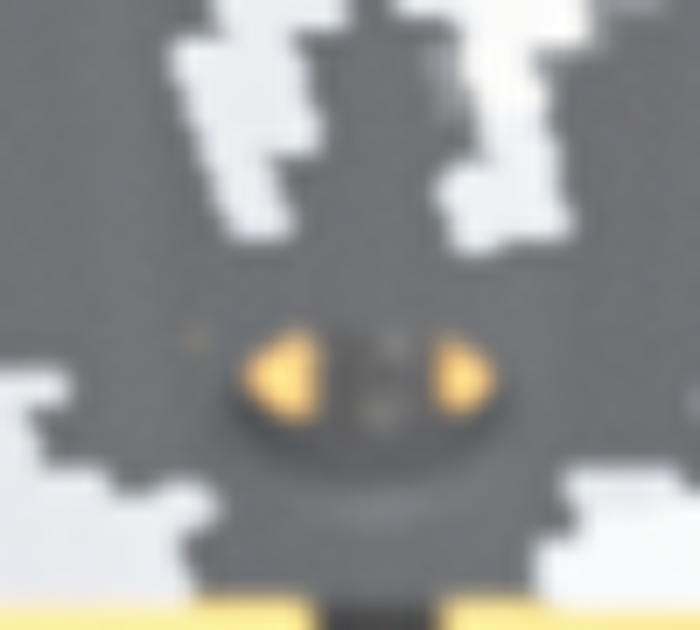

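```bash
python3 -m jog '[{"travel":[-0.06,0,-0.08],"angular":[0,0,0],"hand":0},{"travel":[0,0,0],"angular":[0,0,0],"hand":0}]';python3 -m jog '[{"travel":[-0.06,0,-0.08],"angular":[0,0,0],"hand":0},{"travel":[0,0,0],"angular":[0,0,0],"hand":0}]';python3 -m jog '[{"travel":[0,0,0],"angular":[0,0,0],"hand":0}]';  python3 snap.py w12;  python3 -c "
from h import *
crop('pics/w12.png','pics/w12h.png',255,165,50,45,14)"
```

```text
time: 10.15
ee_pos: [0.6378, -0.2201, 0.1112]
orientation: [0.218, 2.472, -0.075]
contact_force: [-0.0, 0.3, -0.6]
width: 0.0118
time: 10.35
ee_pos: [0.6378, -0.2201, 0.1122]
orientation: [0.218, 2.472, -0.075]
contact_force: [0.8, 0.2, -1.2]
width: 0.0118
time: 10.45
ee_pos: [0.6377, -0.2201, 0.1121]
orientation: [0.218, 2.472, -0.075]
contact_force: [-0.1, -0.9, -1.4]
width: 0.0119
10.45 [ 0.6377 -0.2201  0.1121] [[-0.777, 0.175, 0.605], [0.138, 0.985, -0.107], [-0.614, -0.0, -0.789]]
```

View pics/w12h.png

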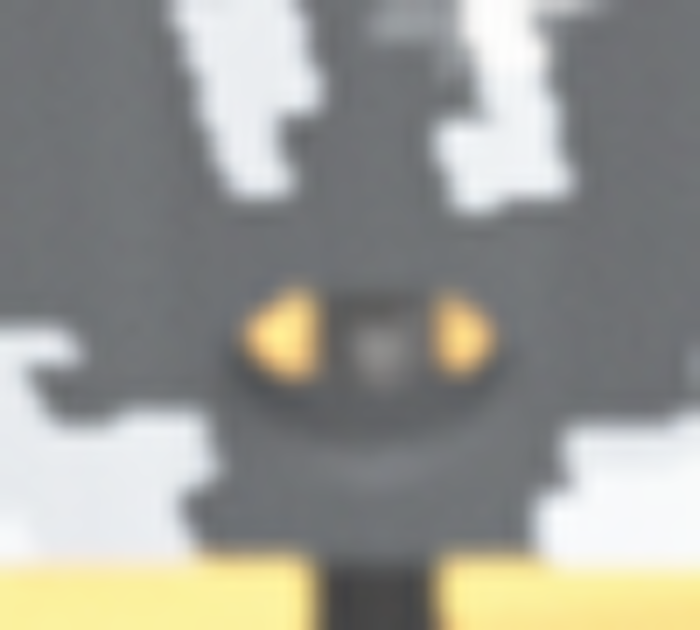

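```bash
python3 -m jog '[{"travel":[-0.06,0,-0.08],"angular":[0,0,0],"hand":0},{"travel":[0,0,0],"angular":[0,0,0],"hand":0}]';python3 -m jog '[{"travel":[0,0,0],"angular":[0,0,0],"hand":0}]';python3 -m jog '[{"travel":[-0.06,0,-0.08],"angular":[0,0,0],"hand":0},{"travel":[0,0,0],"angular":[0,0,0],"hand":0}]';python3 -m jog '[{"travel":[0,0,0],"angular":[0,0,0],"hand":0}]';  python3 snap.py w13;  python3 -c "
from h import *
crop('pics/w13.png','pics/w13h.png',255,165,50,45,14)"
```

```text
time: 10.7
ee_pos: [0.6378, -0.2201, 0.1132]
orientation: [0.218, 2.472, -0.075]
contact_force: [-0.4, 0.4, -1.4]
width: 0.0119
time: 10.8
ee_pos: [0.6377, -0.2201, 0.1131]
orientation: [0.218, 2.472, -0.075]
contact_force: [-0.5, 0.5, -1.0]
width: 0.0116
time: 11.0
ee_pos: [0.6378, -0.2201, 0.1142]
orientation: [0.218, 2.472, -0.075]
contact_force: [0.2, 0.8, -1.1]
width: 0.0114
time: 11.1
ee_pos: [0.6377, -0.22, 0.1141]
orientation: [0.218, 2.472, -0.075]
contact_force: [-0.4, -0.2, 0.4]
width: 0.0118
11.1 [ 0.6377 -0.22    0.1141] [[-0.777, 0.175, 0.605], [0.138, 0.985, -0.107], [-0.614, -0.0, -0.789]]
```

View pics/w13h.png

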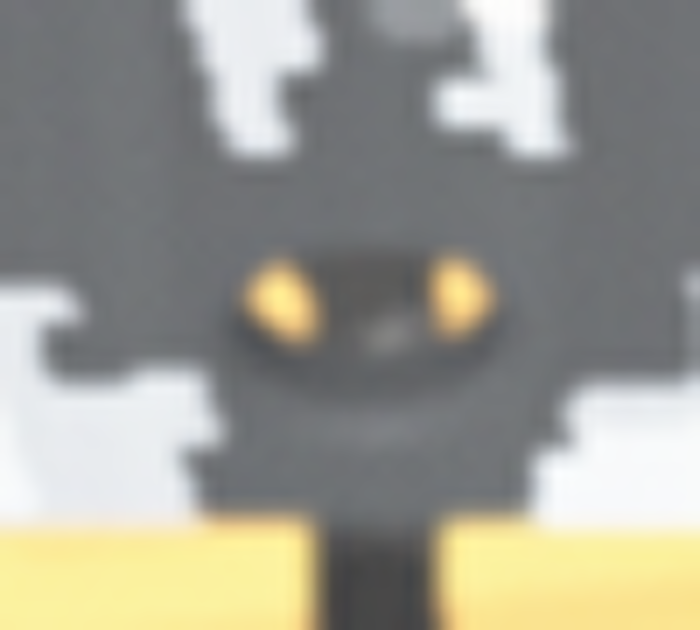

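```bash
cat > pj.py <<'E'
from h import *
import pickle,sys
n,x0,y0,k,w,h_=sys.argv[1],*map(int,sys.argv[2:7])
s,m,_=pickle.load(open(f'pics/{n}.pkl','rb'))
Rg=R.from_rotvec(s['orientation']); Rh=Rt(0,.66).inv()
im=cv2.imread(f'pics/{n}.png')[y0:y0+h_,x0:x0+w]; im=cv2.resize(im,None,fx=k,fy=k,interpolation=cv2.INTER_CUBIC)
P=lambda p:tuple(int(v) for v in (proj(m,p,True)-[x0,y0]+.46)*k)
tip=[]
for a in np.linspace(0,2*np.pi,25):
    p=s['ee_pos']+(Rg*Rh).apply([-.014+.003*np.cos(a),-.0004+.003*np.sin(a),-.036]); tip.append(P(p))
cv2.polylines(im,[np.array(tip)],True,(0,0,255),1)
for z,c in [(.080,(0,255,0)),(.076,(255,0,0))]:
    cv2.polylines(im,[np.array([P([.6238+.005*np.cos(a),-.218+.005*np.sin(a),z]) for a in np.linspace(0,2*np.pi,25)])],True,c,1)
cv2.imwrite(f'pics/{n}_pj.png',im)
print('tip',s['ee_pos']+(Rg*Rh).apply([-.014,-.0004,-.036]))
E
python3 pj.py w13 255 165 14 50 45
```

```text
tip [ 0.62392022 -0.21798907  0.07807857]
```

View pics/w13_pj.png

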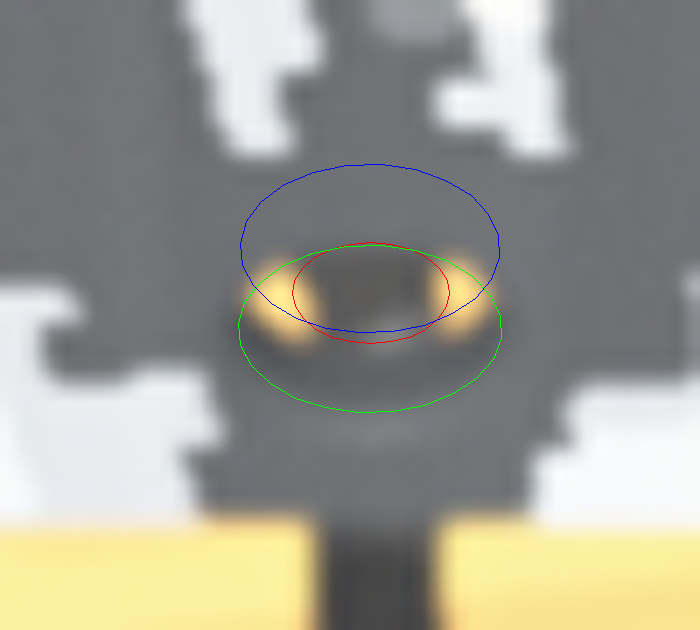

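```bash
python3 -m jog '[{"travel":[-0.06,0,-0.08],"angular":[0,0,0],"hand":0},{"travel":[0,0,0],"angular":[0,0,0],"hand":0}]';python3 -m jog '[{"travel":[0,0,0],"angular":[0,0,0],"hand":0}]';python3 -m jog '[{"travel":[-0.06,0,-0.08],"angular":[0,0,0],"hand":0},{"travel":[0,0,0],"angular":[0,0,0],"hand":0}]';python3 -m jog '[{"travel":[0,0,0],"angular":[0,0,0],"hand":0}]';  python3 snap.py w14;  python3 pj.py w14 255 165 14 50 45
```

```text
time: 11.35
ee_pos: [0.6378, -0.2201, 0.1152]
orientation: [0.218, 2.472, -0.075]
contact_force: [-0.0, -0.6, -0.6]
width: 0.0119
time: 11.45
ee_pos: [0.6377, -0.2201, 0.1151]
orientation: [0.218, 2.472, -0.075]
contact_force: [-0.9, 0.5, -1.2]
width: 0.0121
time: 11.65
ee_pos: [0.6377, -0.2201, 0.1162]
orientation: [0.218, 2.472, -0.075]
contact_force: [0.3, 0.0, -1.5]
width: 0.0121
time: 11.75
ee_pos: [0.6377, -0.22, 0.1161]
orientation: [0.218, 2.472, -0.075]
contact_force: [-0.6, -0.5, -0.8]
width: 0.0115
11.75 [ 0.6377 -0.22    0.1161] [[-0.777, 0.175, 0.605], [0.138, 0.985, -0.107], [-0.614, -0.0, -0.789]]
tip [ 0.62387588 -0.21800126  0.08007778]
```

View pics/w14_pj.png

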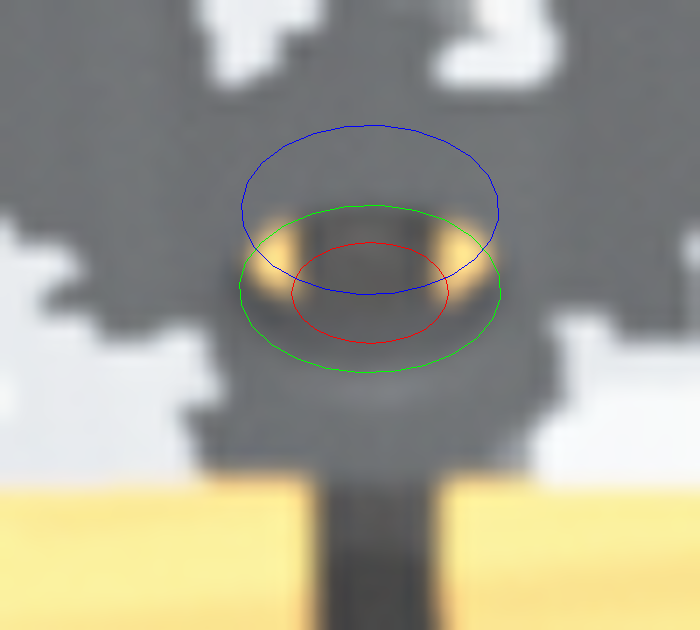

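```bash
python3 -m jog '[{"travel":[-0.12,0,-0.16],"angular":[0,0,0],"hand":0},{"travel":[0,0,0],"angular":[0,0,0],"hand":0}]';python3 -m jog '[{"travel":[-0.12,0,-0.16],"angular":[0,0,0],"hand":0},{"travel":[0,0,0],"angular":[0,0,0],"hand":0}]';python3 -m jog '[{"travel":[-0.12,0,-0.16],"angular":[0,0,0],"hand":0},{"travel":[0,0,0],"angular":[0,0,0],"hand":0}]';  python3 snap.py w15;  python3 pj.py w15 245 155 11 70 50; python3 snap.py s4 scene; python3 -c "
from h import *
crop('pics/s4.png','pics/s4c.png',185,180,60,60,10)"
```

```text
time: 12.0
ee_pos: [0.6378, -0.2201, 0.1184]
orientation: [0.218, 2.472, -0.075]
contact_force: [-0.2, -0.7, -1.3]
width: 0.0116
time: 12.2
ee_pos: [0.6378, -0.2201, 0.1205]
orientation: [0.217, 2.472, -0.075]
contact_force: [0.1, -0.4, 0.2]
width: 0.0119
time: 12.4
ee_pos: [0.6377, -0.2201, 0.1225]
orientation: [0.218, 2.472, -0.075]
contact_force: [-0.5, 0.2, -0.5]
width: 0.0119
12.4 [ 0.6377 -0.2201  0.1225] [[-0.777, 0.175, 0.605], [0.138, 0.985, -0.108], [-0.614, -0.0, -0.789]]
tip [ 0.62392727 -0.21809085  0.08643001]
12.45 [ 0.6377 -0.2201  0.1223] [[-0.777, 0.175, 0.605], [0.138, 0.985, -0.108], [-0.614, -0.0, -0.789]]
```

View pics/w15_pj.png

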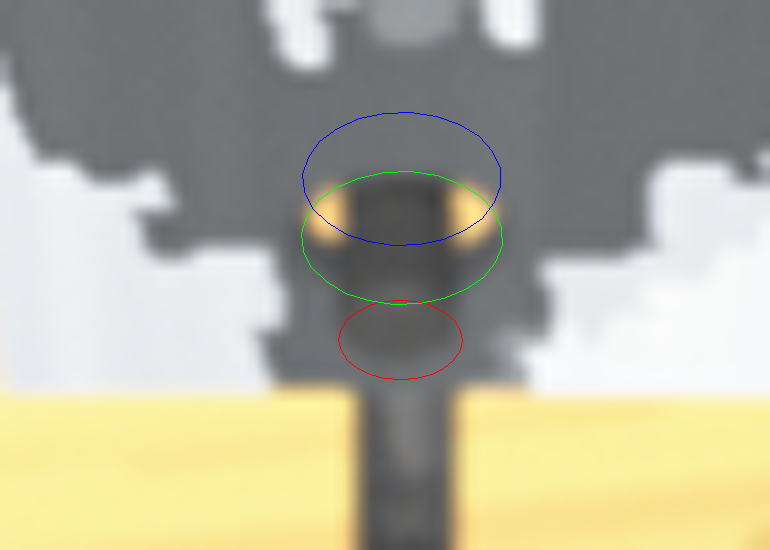

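View pics/s4c.png

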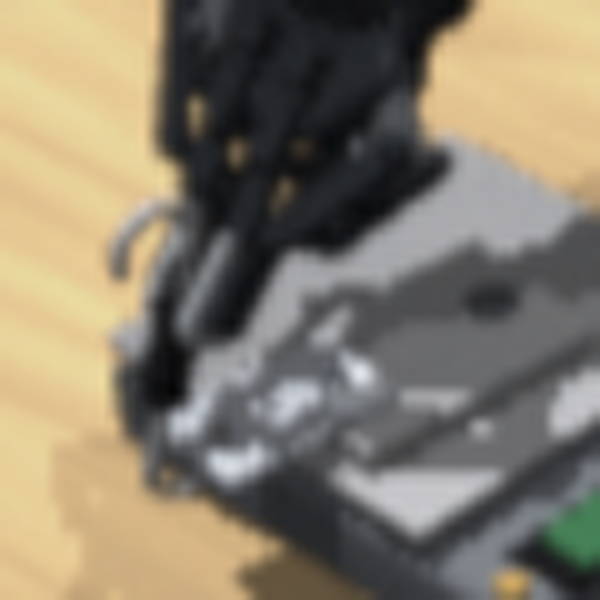

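```bash
python3 -m jog '[{"travel":[-0.04,0,-0.16],"angular":[0,0,0],"hand":0},{"travel":[-0.04,0,-0.16],"angular":[0,0,0],"hand":0},{"travel":[-0.04,0,-0.16],"angular":[0,0,0],"hand":0},{"travel":[0,0,0],"angular":[0,0,0],"hand":0}]';python3 -m jog '[{"travel":[-0.09,0,-0.2],"angular":[0,0,0],"hand":0},{"travel":[-0.09,0,-0.2],"angular":[0,0,0],"hand":0},{"travel":[-0.09,0,-0.2],"angular":[0,0,0],"hand":0}]'; python3 snap.py w16
```

```text
time: 12.9
ee_pos: [0.6357, -0.2198, 0.127]
orientation: [0.218, 2.472, -0.075]
contact_force: [0.2, -0.3, -0.1]
width: 0.0118
time: 13.2
ee_pos: [0.6336, -0.2192, 0.1323]
orientation: [0.218, 2.474, -0.074]
contact_force: [1.7, -0.6, -3.2]
width: 0.0121
13.2 [ 0.6336 -0.2192  0.1323] [[-0.778, 0.175, 0.604], [0.138, 0.985, -0.107], [-0.613, 0.0, -0.79]]
```

View pics/w16.png

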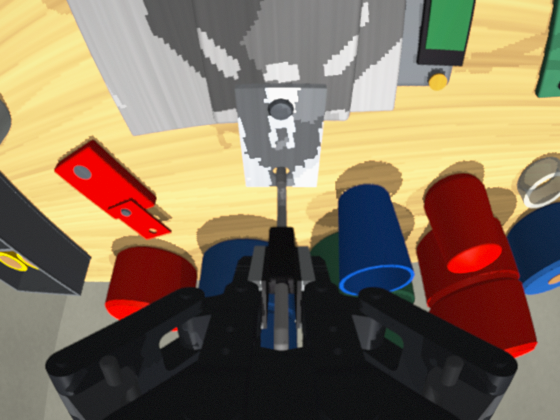

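```bash
python3 -m jog '[{"travel":[-0.12,0,-0.16],"angular":[0,0,0],"hand":0},{"travel":[-0.14,0,-0.2],"angular":[0,0,0],"hand":0},{"travel":[-0.16,0,-0.23],"angular":[0,0,0],"hand":0}]';python3 -m jog '[{"travel":[-0.18,0,-0.33],"angular":[0,0,0],"hand":0},{"travel":[-0.18,0,-0.39],"angular":[0,0,0],"hand":0},{"travel":[-0.18,0,-0.39],"angular":[0,0,0],"hand":0}]'; python3 snap.py w17;python3 snap.py s5 scene; python3 -c "
from h import *
crop('pics/s5.png','pics/s5c.png',170,150,130,110,5)"
```

```text
time: 13.55
ee_pos: [0.6334, -0.2191, 0.1398]
orientation: [0.218, 2.474, -0.074]
contact_force: [-0.3, -0.3, -4.2]
width: 0.0118
time: 13.85
ee_pos: [0.631, -0.2188, 0.1524]
orientation: [0.218, 2.473, -0.075]
contact_force: [-0.4, -0.0, -5.3]
width: 0.012
13.85 [ 0.631  -0.2188  0.1524] [[-0.778, 0.175, 0.604], [0.138, 0.985, -0.107], [-0.614, -0.0, -0.79]]
13.9 [ 0.6313 -0.2189  0.1534] [[-0.777, 0.175, 0.605], [0.138, 0.985, -0.108], [-0.614, -0.0, -0.789]]
```

View pics/w17.png

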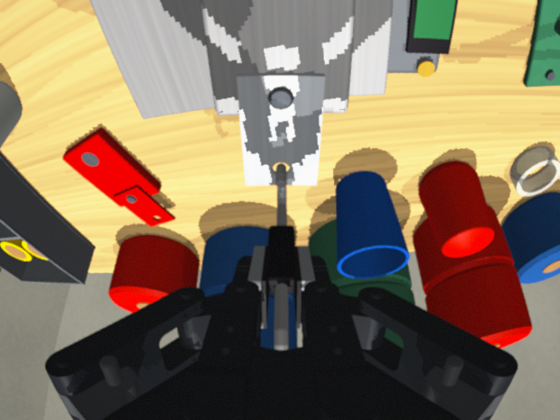

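View pics/s5c.png

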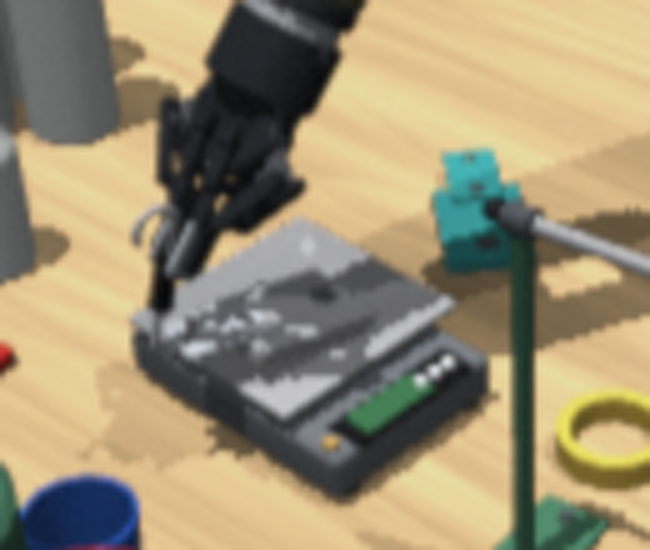

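```bash
python3 -m jog '[{"travel":[-0.1,0,-0.41],"angular":[0,0,0],"hand":0},{"travel":[-0.1,0,-0.41],"angular":[0,0,0],"hand":0},{"travel":[-0.1,0,-0.41],"angular":[0,0,0],"hand":0},{"travel":[-0.1,0,-0.41],"angular":[0,0,0],"hand":0},{"travel":[-0.1,0,-0.41],"angular":[0,0,0],"hand":0},{"travel":[-0.1,0,-0.41],"angular":[0,0,0],"hand":0}]';python3 -m jog '[{"travel":[-0.03,0,-0.42],"angular":[0,0,0],"hand":0},{"travel":[-0.03,0,-0.42],"angular":[0,0,0],"hand":0},{"travel":[-0.03,0,-0.42],"angular":[0,0,0],"hand":0},{"travel":[-0.03,0,-0.42],"angular":[0,0,0],"hand":0},{"travel":[-0.03,0,-0.42],"angular":[0,0,0],"hand":0},{"travel":[-0.03,0,-0.42],"angular":[0,0,0],"hand":0}]'; python3 snap.py w18;python3 snap.py s6 scene; python3 -c "
from h import *
crop('pics/s6.png','pics/s6c.png',170,130,130,120,5)"
```

```text
time: 14.55
ee_pos: [0.621, -0.2171, 0.1759]
orientation: [0.218, 2.472, -0.075]
contact_force: [0.6, -0.2, -4.3]
width: 0.0115
time: 15.15
ee_pos: [0.607, -0.2146, 0.1967]
orientation: [0.218, 2.472, -0.075]
contact_force: [0.9, -1.3, -3.9]
width: 0.0119
15.15 [ 0.607  -0.2146  0.1967] [[-0.777, 0.175, 0.605], [0.138, 0.985, -0.108], [-0.614, -0.0, -0.789]]
15.2 [ 0.6071 -0.2147  0.1974] [[-0.777, 0.175, 0.605], [0.137, 0.985, -0.108], [-0.615, -0.001, -0.789]]
```

View pics/w18.png

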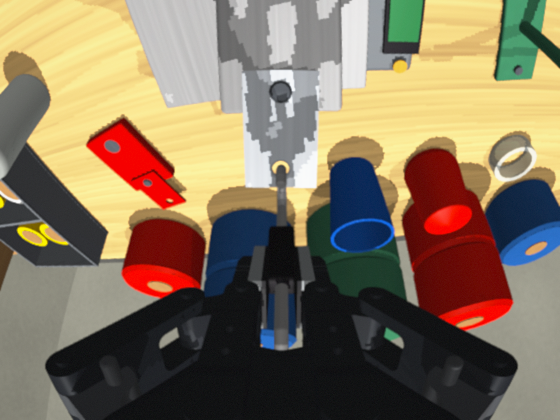

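View pics/s6c.png

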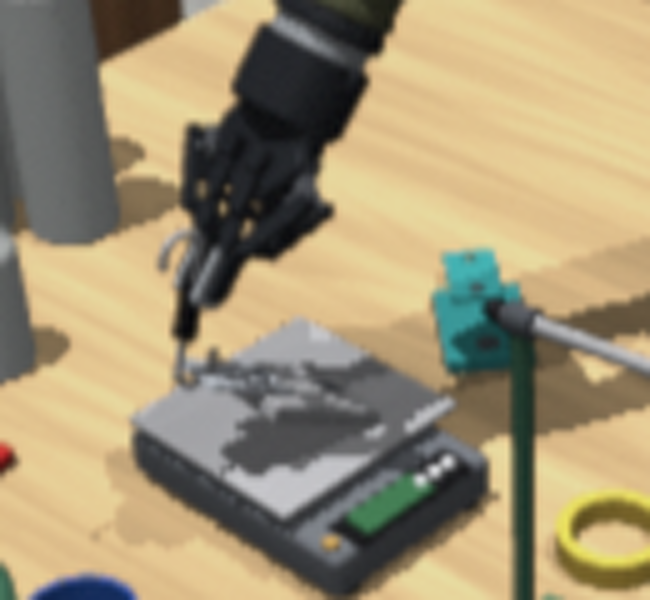

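Lift following the arc as planned; force about half the weight. Continue.

```bash
python3 -m jog '[{"travel":[0.04,0,-0.42],"angular":[0,0,0],"hand":0},{"travel":[0.05,0,-0.42],"angular":[0,0,0],"hand":0},{"travel":[0.05,0,-0.42],"angular":[0,0,0],"hand":0},{"travel":[0.05,0,-0.42],"angular":[0,0,0],"hand":0},{"travel":[0.05,0,-0.42],"angular":[0,0,0],"hand":0},{"travel":[0.05,0,-0.42],"angular":[0,0,0],"hand":0}]';python3 -m jog '[{"travel":[0.1,0,-0.41],"angular":[0,0,0],"hand":0},{"travel":[0.12,0,-0.41],"angular":[0,0,0],"hand":0},{"travel":[0.12,0,-0.41],"angular":[0,0,0],"hand":0},{"travel":[0.12,0,-0.41],"angular":[0,0,0],"hand":0},{"travel":[0.12,0,-0.41],"angular":[0,0,0],"hand":0},{"travel":[0.12,0,-0.41],"angular":[0,0,0],"hand":0}]'; python3 snap.py w19;python3 snap.py s7 scene; python3 -c "
from h import *
crop('pics/s7.png','pics/s7c.png',170,130,130,120,5)"
```

```text
time: 15.85
ee_pos: [0.5895, -0.2116, 0.215]
orientation: [0.218, 2.472, -0.075]
contact_force: [0.4, -0.8, -2.9]
width: 0.0117
time: 16.45
ee_pos: [0.5692, -0.2079, 0.2299]
orientation: [0.218, 2.472, -0.075]
contact_force: [1.2, -1.0, -2.8]
width: 0.0121
16.45 [ 0.5692 -0.2079  0.2299] [[-0.777, 0.175, 0.605], [0.138, 0.985, -0.108], [-0.614, -0.0, -0.789]]
16.5 [ 0.569  -0.2079  0.2304] [[-0.777, 0.175, 0.605], [0.138, 0.985, -0.108], [-0.614, -0.0, -0.789]]
```

View pics/w19.png

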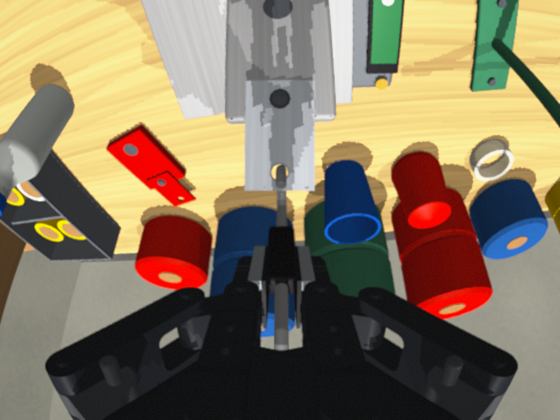

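View pics/s7c.png

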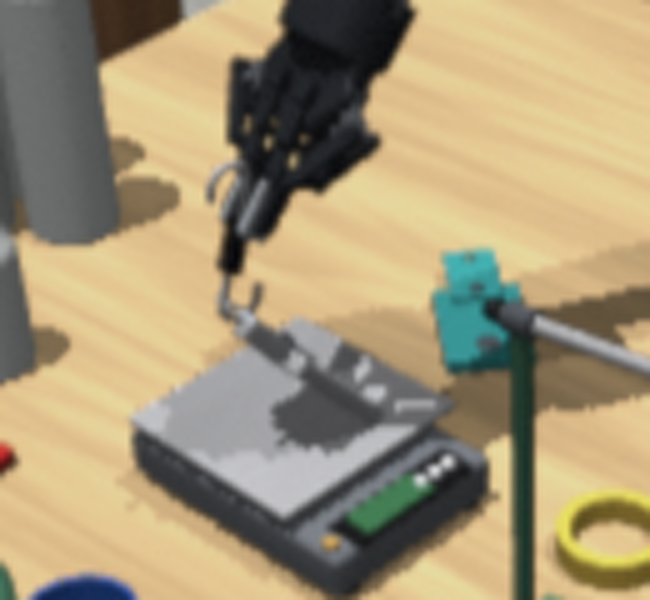

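```bash
python3 -m jog '[{"travel":[0.17,0,-0.38],"angular":[0,0,0],"hand":0},{"travel":[0.17,0,-0.38],"angular":[0,0,0],"hand":0},{"travel":[0.17,0,-0.38],"angular":[0,0,0],"hand":0},{"travel":[0.17,0,-0.38],"angular":[0,0,0],"hand":0},{"travel":[0.17,0,-0.38],"angular":[0,0,0],"hand":0},{"travel":[0.17,0,-0.38],"angular":[0,0,0],"hand":0}]';python3 -m jog '[{"travel":[0.12,0,-0.33],"angular":[0,0,0],"hand":0},{"travel":[0.1,0,-0.3],"angular":[0,0,0],"hand":0},{"travel":[0.05,0,-0.3],"angular":[0,0,0],"hand":0},{"travel":[0,0,-0.28],"angular":[0,0,0],"hand":0},{"travel":[-0.05,0,-0.24],"angular":[0,0,0],"hand":0},{"travel":[-0.12,0,-0.16],"angular":[0,0,0],"hand":0},{"travel":[-0.12,0,-0.16],"angular":[0,0,0],"hand":0}]'; python3 snap.py w20;python3 snap.py s8 scene; python3 -c "
from h import *
crop('pics/s8.png','pics/s8c.png',170,110,130,120,5)"
```

```text
time: 17.15
ee_pos: [0.5473, -0.204, 0.2414]
orientation: [0.218, 2.473, -0.075]
contact_force: [2.0, -1.1, -2.7]
width: 0.0117
time: 17.85
ee_pos: [0.5365, -0.2017, 0.2539]
orientation: [0.218, 2.475, -0.073]
contact_force: [-0.5, 0.3, -9.3]
width: 0.0118
17.85 [ 0.5365 -0.2017  0.2539] [[-0.779, 0.174, 0.603], [0.138, 0.985, -0.106], [-0.612, 0.001, -0.791]]
17.9 [ 0.5368 -0.2019  0.2546] [[-0.778, 0.174, 0.603], [0.138, 0.985, -0.106], [-0.613, 0.001, -0.79]]
```

View pics/s8c.png

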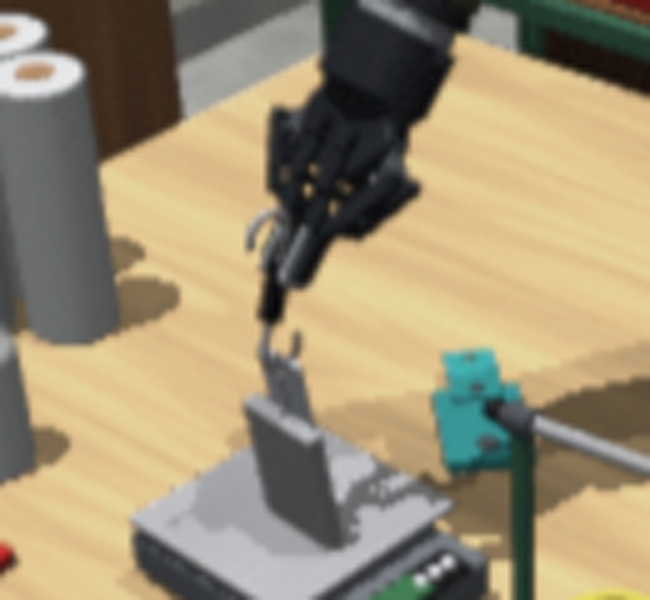

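View pics/w20.png

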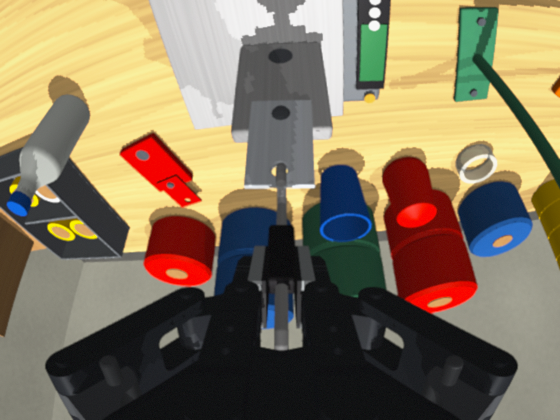

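```bash
python3 -m jog '[{"travel":[-0.12,0,-0.16],"angular":[0,0,0],"hand":0},{"travel":[-0.18,0,-0.24],"angular":[0,0,0],"hand":0},{"travel":[-0.25,0,-0.32],"angular":[0,0,0],"hand":0},{"travel":[-0.31,0,-0.4],"angular":[0,0,0],"hand":0},{"travel":[-0.31,0,-0.4],"angular":[0,0,0],"hand":0},{"travel":[-0.25,0,-0.32],"angular":[0,0,0],"hand":0},{"travel":[-0.18,0,-0.24],"angular":[0,0,0],"hand":0},{"travel":[-0.12,0,-0.16],"angular":[0,0,0],"hand":0}]'; python3 snap.py w21;python3 snap.py s9 scene; python3 -c "
from h import *
crop('pics/s9.png','pics/s9c.png',170,100,130,120,5)"
```

```text
time: 18.75
ee_pos: [0.5373, -0.2023, 0.2847]
orientation: [0.218, 2.471, -0.075]
contact_force: [0.7, -0.6, -9.1]
width: 0.0116
18.75 [ 0.5373 -0.2023  0.2847] [[-0.776, 0.175, 0.606], [0.138, 0.985, -0.108], [-0.615, -0.0, -0.788]]
18.8 [ 0.5374 -0.2023  0.2849] [[-0.776, 0.175, 0.606], [0.138, 0.985, -0.108], [-0.615, -0.001, -0.788]]
```

View pics/s9c.png

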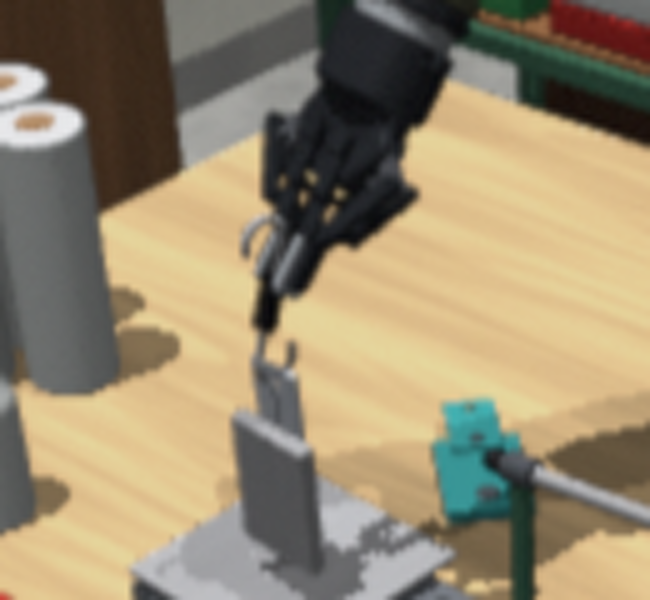

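View pics/w21.png

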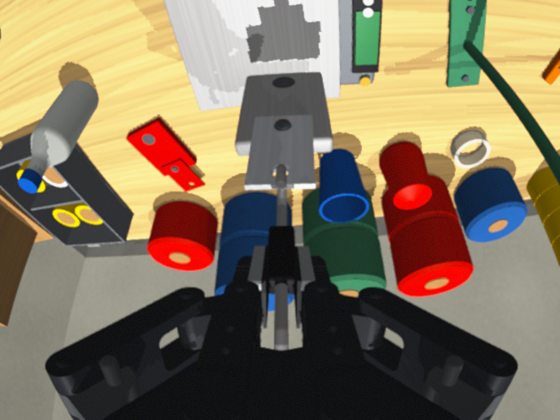

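```bash
python3 -m jog '[{"travel":[0.02,0.1,-0.02],"angular":[-0.004,0,-0.005],"hand":0},{"travel":[0.07,0.29,-0.06],"angular":[-0.004,0,-0.005],"hand":0},{"travel":[0.12,0.48,-0.09],"angular":[-0.004,0,-0.005],"hand":0},{"travel":[0.16,0.67,-0.12],"angular":[-0.004,0,-0.005],"hand":0},{"travel":[0.19,0.86,-0.15],"angular":[-0.004,0,-0.005],"hand":0},{"travel":[0.21,0.96,-0.17],"angular":[-0.004,0,-0.005],"hand":0},{"travel":[0.21,0.96,-0.16],"angular":[-0.004,0,-0.005],"hand":0},{"travel":[0.2,0.96,-0.16],"angular":[-0.004,0,-0.005],"hand":0}]'
python3 -m jog '[{"travel":[0.2,0.97,-0.16],"angular":[-0.004,0,-0.005],"hand":0},{"travel":[0.19,0.97,-0.15],"angular":[-0.004,0,-0.005],"hand":0},{"travel":[0.19,0.97,-0.15],"angular":[-0.004,0,-0.005],"hand":0},{"travel":[0.18,0.97,-0.14],"angular":[-0.004,0,-0.005],"hand":0},{"travel":[0.18,0.97,-0.14],"angular":[-0.004,0,-0.005],"hand":0},{"travel":[0.17,0.98,-0.13],"angular":[-0.004,0,-0.005],"hand":0},{"travel":[0.17,0.98,-0.13],"angular":[-0.004,0,-0.005],"hand":0},{"travel":[0.16,0.98,-0.12],"angular":[-0.004,0,-0.005],"hand":0}]'; python3 snap.py w22
python3 - <<'E'
from h import *
plan([.4937,.1326,.275],Rt(.088,.66),22)
E
```

```text
time: 19.65
ee_pos: [0.5294, -0.1465, 0.2835]
orientation: [0.153, 2.477, -0.051]
contact_force: [-1.6, -0.1, -9.2]
width: 0.0121
time: 20.45
ee_pos: [0.5194, -0.0675, 0.2836]
orientation: [0.091, 2.479, -0.029]
contact_force: [-0.4, -0.9, -9.4]
width: 0.0116
20.45 [ 0.5194 -0.0675  0.2836] [[-0.787, 0.073, 0.612], [0.058, 0.997, -0.043], [-0.614, 0.002, -0.789]]
rotvec total [-0.096  0.001 -0.127] dist tool(cm) [ 3.71 19.67 -1.72] world mm [-25.6 199.1  -8.7]
[0.17, 0.89, -0.08] [-0.004, 0.0, -0.006]
[0.16, 0.9, -0.07] [-0.004, 0.0, -0.006]
[0.16, 0.9, -0.07] [-0.004, 0.0, -0.006]
[0.15, 0.9, -0.07] [-0.004, 0.0, -0.006]
[0.15, 0.9, -0.06] [-0.004, 0.0, -0.006]
[0.14, 0.9, -0.06] [-0.004, 0.0, -0.006]
[0.14, 0.9, -0.05] [-0.004, 0.0, -0.006]
[0.13, 0.9, -0.05] [-0.004, 0.0, -0.006]
[0.13, 0.9, -0.05] [-0.004, 0.0, -0.006]
[0.12, 0.9, -0.04] [-0.004, 0.0, -0.006]
[0.12, 0.9, -0.04] [-0.004, 0.0, -0.006]
[0.11, 0.91, -0.03] [-0.004, 0.0, -0.006]
[0.11, 0.91, -0.03] [-0.004, 0.0, -0.006]
[0.1, 0.91, -0.03] [-0.004, 0.0, -0.006]
[0.1, 0.91, -0.02] [-0.004, 0.0, -0.006]
[0.09, 0.91, -0.02] [-0.004, 0.0, -0.006]
[0.08, 0.91, -0.01] [-0.004, 0.0, -0.006]
[0.08, 0.91, -0.01] [-0.004, 0.0, -0.006]
[0.07, 0.91, -0.01] [-0.004, 0.0, -0.006]
[0.07, 0.91, -0.0] [-0.004, 0.0, -0.006]
[0.06, 0.91, 0.0] [-0.004, 0.0, -0.006]
[0.06, 0.91, 0.0] [-0.004, 0.0, -0.006]
```

View pics/w22.png

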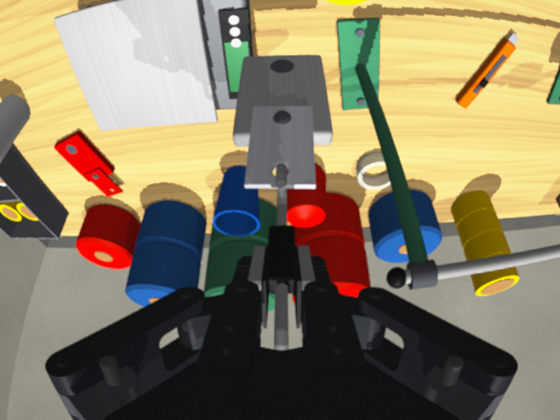

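```bash
python3 -m jog '[{"travel":[0.19,0.98,-0.08],"angular":[-0.004,0,-0.006],"hand":0},{"travel":[0.18,0.98,-0.08],"angular":[-0.004,0,-0.006],"hand":0},{"travel":[0.17,0.98,-0.07],"angular":[-0.004,0,-0.006],"hand":0},{"travel":[0.17,0.98,-0.07],"angular":[-0.004,0,-0.006],"hand":0},{"travel":[0.16,0.98,-0.06],"angular":[-0.004,0,-0.006],"hand":0},{"travel":[0.15,0.98,-0.06],"angular":[-0.004,0,-0.006],"hand":0},{"travel":[0.15,0.98,-0.05],"angular":[-0.004,0,-0.006],"hand":0},{"travel":[0.14,0.98,-0.05],"angular":[-0.004,0,-0.006],"hand":0}]'
python3 -m jog '[{"travel":[0.13,0.99,-0.04],"angular":[-0.004,0,-0.006],"hand":0},{"travel":[0.13,0.99,-0.04],"angular":[-0.004,0,-0.006],"hand":0},{"travel":[0.12,0.99,-0.03],"angular":[-0.004,0,-0.006],"hand":0},{"travel":[0.11,0.99,-0.03],"angular":[-0.004,0,-0.006],"hand":0},{"travel":[0.1,0.99,-0.02],"angular":[-0.004,0,-0.006],"hand":0},{"travel":[0.1,0.99,-0.02],"angular":[-0.004,0,-0.006],"hand":0},{"travel":[0.09,0.9,-0.01],"angular":[-0.004,0,-0.006],"hand":0},{"travel":[0.08,0.8,-0.01],"angular":[-0.004,0,-0.006],"hand":0}]'
python3 - <<'E'
from h import *
plan([.4937,.1326,.275],Rt(.088,.66),6)
E
```

```text
time: 21.3
ee_pos: [0.5098, 0.0115, 0.2799]
orientation: [0.017, 2.48, -0.01]
contact_force: [0.5, -0.2, -8.8]
width: 0.0119
time: 22.1
ee_pos: [0.5011, 0.0878, 0.2758]
orientation: [-0.056, 2.48, 0.01]
contact_force: [-0.3, 0.4, -9.7]
width: 0.0118
rotvec total [-0.033  0.001 -0.031] dist tool(cm) [ 0.46  4.51 -0.3 ] world mm [-7.4 44.8 -0.8]
[0.08, 0.75, -0.05] [-0.006, 0.0, -0.005]
[0.07, 0.75, -0.05] [-0.006, 0.0, -0.005]
[0.07, 0.75, -0.04] [-0.006, 0.0, -0.005]
[0.06, 0.75, -0.04] [-0.006, 0.0, -0.005]
[0.06, 0.75, -0.03] [-0.006, 0.0, -0.005]
[0.06, 0.75, -0.03] [-0.006, 0.0, -0.005]
```

```bash
python3 -m jog '[{"travel":[0.07,0.7,-0.05],"angular":[-0.005,0,-0.004],"hand":0},{"travel":[0.06,0.6,-0.05],"angular":[-0.005,0,-0.004],"hand":0},{"travel":[0.06,0.6,-0.04],"angular":[-0.005,0,-0.004],"hand":0},{"travel":[0.05,0.5,-0.04],"angular":[-0.005,0,-0.004],"hand":0},{"travel":[0.04,0.5,-0.03],"angular":[-0.005,0,-0.004],"hand":0},{"travel":[0.03,0.4,-0.02],"angular":[-0.004,0,-0.003],"hand":0},{"travel":[0.02,0.3,-0.01],"angular":[0,0,0],"hand":0},{"travel":[0.01,0.1,-0.01],"angular":[0,0,0],"hand":0}]'
python3 -m jog '[{"travel":[0,0,0],"angular":[0,0,0],"hand":0},{"travel":[0,0,0],"angular":[0,0,0],"hand":0},{"travel":[0,0,0],"angular":[0,0,0],"hand":0}]'
python3 - <<'E'
from h import *
plan([.4937,.1326,.252],Rt(.088,.66),6)
E
python3 snap.py w23; python3 snap.py s10 scene; python3 -c "
from h import *
crop('pics/s10.png','pics/s10c.png',240,120,150,130,5)"
```

```text
time: 22.9
ee_pos: [0.4947, 0.1239, 0.2754]
orientation: [-0.096, 2.48, 0.035]
contact_force: [-0.2, 0.2, -9.5]
width: 0.0117
time: 23.2
ee_pos: [0.4949, 0.1235, 0.2756]
orientation: [-0.096, 2.479, 0.035]
contact_force: [-0.7, -1.4, -9.9]
width: 0.0118
rotvec total [-0.005  0.001 -0.009] dist tool(cm) [1.49 0.92 1.83] world mm [ -1.2   9.1 -23.6]
[0.25, 0.15, 0.31] [-0.001, 0.0, -0.002]
[0.25, 0.15, 0.31] [-0.001, 0.0, -0.002]
[0.25, 0.15, 0.31] [-0.001, 0.0, -0.002]
[0.25, 0.15, 0.31] [-0.001, 0.0, -0.002]
[0.25, 0.15, 0.31] [-0.001, 0.0, -0.002]
[0.25, 0.15, 0.31] [-0.001, 0.0, -0.002]
23.2 [0.4949 0.1235 0.2756] [[-0.787, -0.078, 0.612], [-0.06, 0.997, 0.049], [-0.614, 0.001, -0.789]]
23.25 [0.4949 0.1235 0.2756] [[-0.787, -0.078, 0.612], [-0.06, 0.997, 0.049], [-0.614, 0.001, -0.789]]
```

View pics/w23.png

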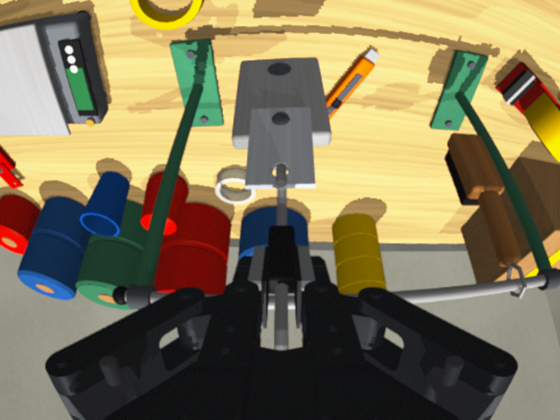

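View pics/s10c.png

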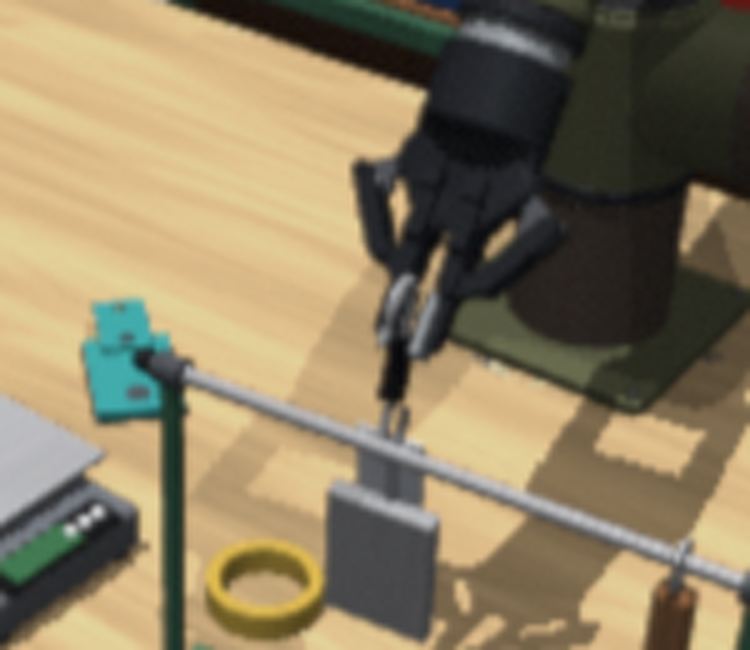

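```bash
sed -i 's/^tip=\[\]/for o in [(0,0,-.059),(.014,0,-.042),(-.014,0,-.042),(0,0,-.059),(-.014,0,.042),(0.0063,0,-.019)]:\n    cv2.circle(im,P(s["ee_pos"]+(Rg*Rh).apply(o)),2,(0,255,255),-1)\ntip=[]/' pj.py; python3 pj.py w23 240 130 8 80 75; python3 pj.py w20 240 130 8 80 75
```

```text
tip [0.48098273 0.12202693 0.23958194]
tip [ 0.52261524 -0.1996326   0.21795827]
```

View pics/w23_pj.png

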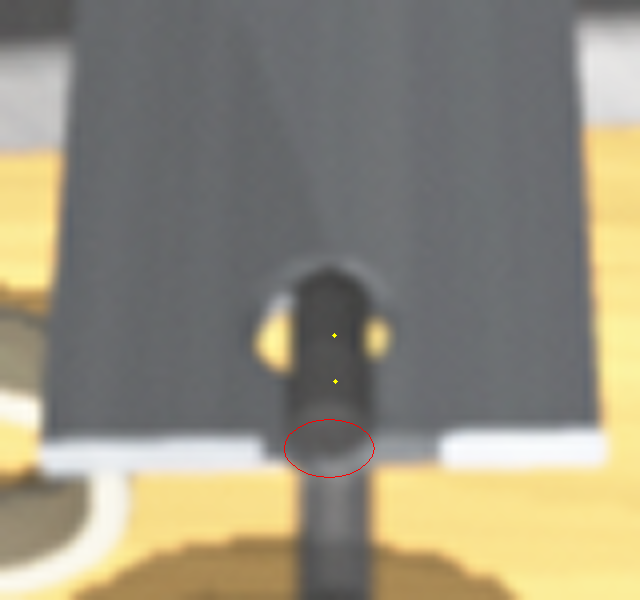

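```bash
python3 -m jog '[{"travel":[0.1,0.06,0.13],"angular":[0,0,0],"hand":0},{"travel":[0.2,0.11,0.26],"angular":[-0.001,0,-0.002],"hand":0},{"travel":[0.27,0.15,0.34],"angular":[-0.001,0,-0.002],"hand":0},{"travel":[0.29,0.16,0.36],"angular":[-0.001,0,-0.002],"hand":0},{"travel":[0.29,0.16,0.36],"angular":[-0.002,0,-0.002],"hand":0},{"travel":[0.25,0.14,0.31],"angular":[0,0,0],"hand":0},{"travel":[0.16,0.09,0.21],"angular":[0,0,0],"hand":0},{"travel":[0.08,0.05,0.1],"angular":[0,0,0],"hand":0}]'
python3 -m jog '[{"travel":[0,0,0],"angular":[0,0,0],"hand":0},{"travel":[0,0,0],"angular":[0,0,0],"hand":0},{"travel":[0,0,0],"angular":[0,0,0],"hand":0},{"travel":[0,0,0],"angular":[0,0,0],"hand":0}]'
python3 - <<'E'
from h import *
plan([.5584,.1383,.249],Rt(.088,.66),1)
E
python3 snap.py s11 scene; python3 -c "
from h import *
crop('pics/s11.png','pics/s11c.png',260,150,100,90,7)"
```

```text
time: 24.1
ee_pos: [0.4936, 0.1329, 0.2485]
orientation: [-0.108, 2.48, 0.038]
contact_force: [-1.3, -0.6, -10.2]
width: 0.0115
time: 24.5
ee_pos: [0.4939, 0.1328, 0.2495]
orientation: [-0.108, 2.478, 0.038]
contact_force: [0.1, 0.3, -9.8]
width: 0.0118
rotvec total [ 0.     0.001 -0.001] dist tool(cm) [-5.07 -0.01  4.01] world mm [64.5  5.5 -0.5]
[-5.07, -0.01, 4.01] [0.0, 0.001, -0.001]
24.5 [0.4939 0.1328 0.2495] [[-0.786, -0.087, 0.612], [-0.068, 0.996, 0.054], [-0.614, 0.001, -0.789]]
```

View pics/s11c.png

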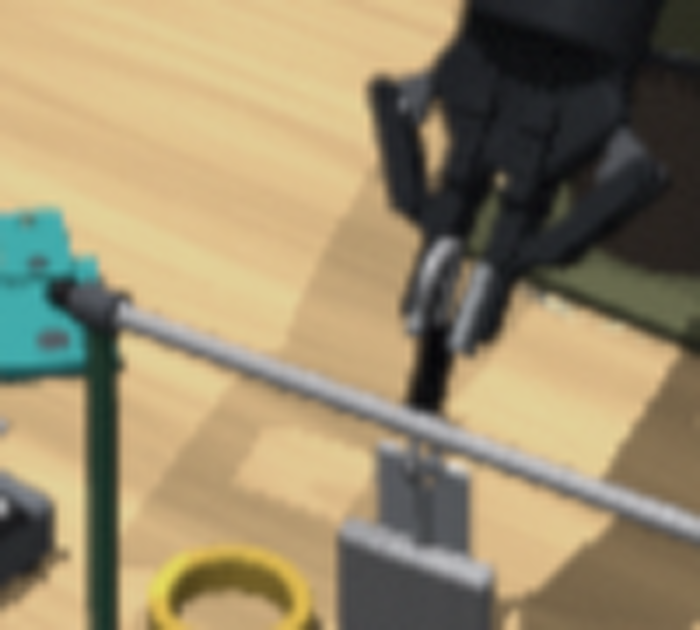

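```bash
python3 -m jog '[{"travel":[-0.16,0,0.12],"angular":[0,0,0],"hand":0},{"travel":[-0.31,0,0.25],"angular":[0,0,0],"hand":0},{"travel":[-0.47,0,0.37],"angular":[0,0,0],"hand":0},{"travel":[-0.63,0,0.5],"angular":[0,0,0],"hand":0},{"travel":[-0.63,0,0.5],"angular":[0,0,0],"hand":0},{"travel":[-0.55,0,0.44],"angular":[0,0,0],"hand":0},{"travel":[-0.39,0,0.31],"angular":[0,0,0],"hand":0},{"travel":[-0.24,0,0.19],"angular":[0,0,0],"hand":0}]'
python3 -m jog '[{"travel":[-0.2,0,0.16],"angular":[0,0,0],"hand":0},{"travel":[-0.16,0,0.12],"angular":[0,0,0],"hand":0},{"travel":[0,0,0],"angular":[0,0,0],"hand":0}]'
python3 - <<'E'
from h import *
plan([.5584,.1383,.249],Rt(.088,.66),1)
E
python3 snap.py s12 scene; python3 -c "
from h import *
crop('pics/s12.png','pics/s12c.png',260,160,100,90,7)"
```

```text
time: 25.35
ee_pos: [0.5374, 0.1366, 0.2486]
orientation: [-0.108, 2.479, 0.038]
contact_force: [-0.0, 0.4, -8.7]
width: 0.0117
time: 25.65
ee_pos: [0.5413, 0.1369, 0.2486]
orientation: [-0.108, 2.479, 0.038]
contact_force: [-0.2, 0.6, -9.2]
width: 0.012
rotvec total [ 0.     0.    -0.001] dist tool(cm) [-1.38 -0.01  1.02] world mm [17.1  1.4  0.4]
[-1.38, -0.01, 1.02] [0.0, 0.0, -0.001]
25.65 [0.5413 0.1369 0.2486] [[-0.787, -0.087, 0.611], [-0.068, 0.996, 0.054], [-0.613, 0.001, -0.79]]
```

View pics/s12c.png

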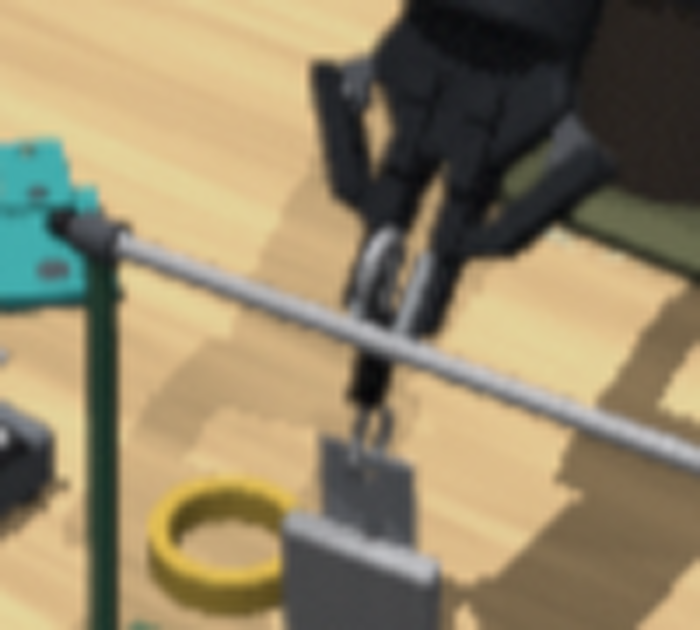

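```bash
python3 -m jog '[{"travel":[-0.22,0,0.12],"angular":[0,0,0],"hand":0},{"travel":[-0.2,0,0.15],"angular":[0,0,0],"hand":0},{"travel":[-0.2,0,0.15],"angular":[0,0,0],"hand":0},{"travel":[-0.2,0,0.15],"angular":[0,0,0],"hand":0}]'
python3 -m jog '[{"travel":[-0.2,0,0.15],"angular":[0,0,0],"hand":0},{"travel":[-0.2,0,0.15],"angular":[0,0,0],"hand":0},{"travel":[-0.16,0,0.13],"angular":[0,0,0],"hand":0},{"travel":[0,0,0],"angular":[0,0,0],"hand":0},{"travel":[0,0,0],"angular":[0,0,0],"hand":0}]'
python3 - <<'E'
from h import *
plan([.5637,.1387,.2285],Rt(.088,.66),1)
E
python3 snap.py s13 scene; python3 -c "
from h import *
crop('pics/s13.png','pics/s13c.png',260,160,100,90,7)"
```

```text
time: 26.1
ee_pos: [0.5515, 0.1378, 0.2493]
orientation: [-0.108, 2.479, 0.038]
contact_force: [0.4, -0.2, -8.9]
width: 0.0118
time: 26.6
ee_pos: [0.5583, 0.1384, 0.2492]
orientation: [-0.108, 2.479, 0.038]
contact_force: [0.1, -0.5, -8.6]
width: 0.012
rotvec total [ 0.     0.001 -0.001] dist tool(cm) [ 0.85 -0.02  1.97] world mm [  5.4   0.3 -20.7]
[0.85, -0.02, 1.97] [0.0, 0.001, -0.001]
26.6 [0.5583 0.1384 0.2492] [[-0.787, -0.087, 0.611], [-0.068, 0.996, 0.054], [-0.614, 0.001, -0.79]]
```

View pics/s13c.png

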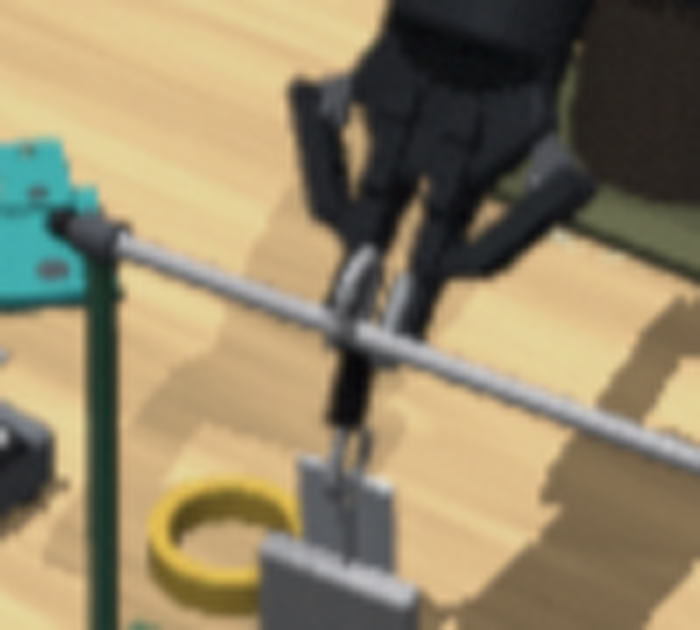

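```bash
python3 -m jog '[{"travel":[0,0,0.22],"angular":[0,0,0],"hand":0},{"travel":[0,0,0.22],"angular":[0,0,0],"hand":0},{"travel":[0,0,0.22],"angular":[0,0,0],"hand":0},{"travel":[0,0,0.22],"angular":[0,0,0],"hand":0},{"travel":[0.12,0,0.16],"angular":[0,0,0],"hand":0},{"travel":[0.12,0,0.16],"angular":[0,0,0],"hand":0},{"travel":[0.12,0,0.16],"angular":[0,0,0],"hand":0},{"travel":[0.12,0,0.16],"angular":[0,0,0],"hand":0}]'
python3 -m jog '[{"travel":[0.12,0,0.16],"angular":[0,0,0],"hand":0},{"travel":[0.06,0,0.08],"angular":[0,0,0],"hand":0},{"travel":[0.06,0,0.08],"angular":[0,0,0],"hand":0},{"travel":[0,0,0],"angular":[0,0,0],"hand":0}]'
python3 - <<'E'
from h import *
plan([.5637,.1387,.2272],Rt(.088,.66),1)
E
python3 snap.py s14 scene; python3 -c "
from h import *
crop('pics/s14.png','pics/s14c.png',260,170,100,90,7)"
```

```text
time: 27.45
ee_pos: [0.5637, 0.1389, 0.234]
orientation: [-0.108, 2.479, 0.038]
contact_force: [-0.1, -0.2, -9.3]
width: 0.0119
time: 27.85
ee_pos: [0.5638, 0.1389, 0.2302]
orientation: [-0.108, 2.479, 0.038]
contact_force: [-0.1, -0.5, -10.0]
width: 0.0118
rotvec total [ 0.     0.001 -0.001] dist tool(cm) [ 0.2  -0.02  0.23] world mm [-0.1 -0.2 -3. ]
[0.2, -0.02, 0.23] [0.0, 0.001, -0.001]
27.85 [0.5638 0.1389 0.2302] [[-0.787, -0.087, 0.611], [-0.068, 0.996, 0.054], [-0.614, 0.001, -0.79]]
```

View pics/s14c.png

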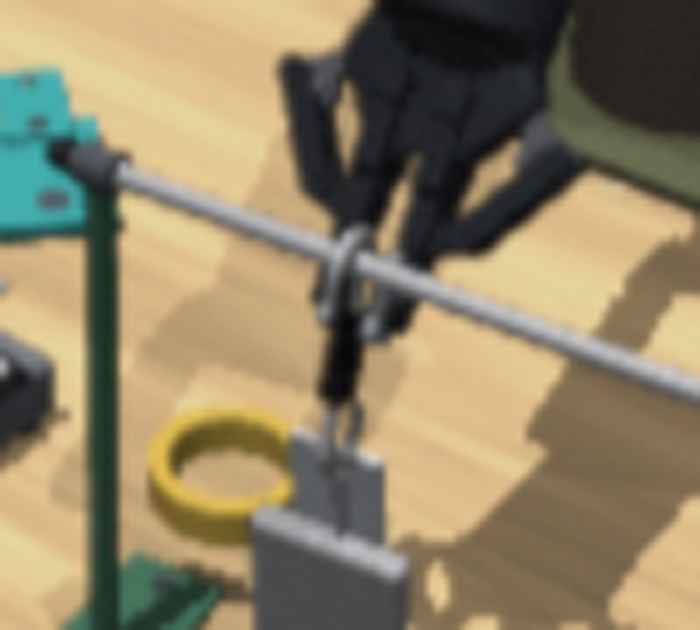

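Now 0.5 mm steps with force checks.

```bash
python3 -m jog '[{"travel":[0.03,0,0.04],"angular":[0,0,0],"hand":0},{"travel":[0.03,0,0.04],"angular":[0,0,0],"hand":0},{"travel":[0.03,0,0.04],"angular":[0,0,0],"hand":0},{"travel":[0.03,0,0.04],"angular":[0,0,0],"hand":0},{"travel":[0,0,0],"angular":[0,0,0],"hand":0}]'
python3 -m jog '[{"travel":[0.03,0,0.04],"angular":[0,0,0],"hand":0},{"travel":[0,0,0],"angular":[0,0,0],"hand":0}]'
python3 -m jog '[{"travel":[0.03,0,0.04],"angular":[0,0,0],"hand":0},{"travel":[0,0,0],"angular":[0,0,0],"hand":0}]'
```

```text
time: 28.4
ee_pos: [0.5638, 0.1389, 0.2282]
orientation: [-0.108, 2.479, 0.038]
contact_force: [0.2, -0.2, -9.4]
width: 0.0118
time: 28.6
ee_pos: [0.5638, 0.1389, 0.2277]
orientation: [-0.108, 2.479, 0.038]
contact_force: [-0.4, 0.3, -10.3]
width: 0.0118
time: 28.8
ee_pos: [0.5641, 0.139, 0.2276]
orientation: [-0.108, 2.478, 0.038]
contact_force: [-1.4, 0.1, -8.5]
width: 0.0118
```

```bash
python3 -m jog '[{"travel":[0.05,0,0.01],"angular":[0,0,0],"hand":0},{"travel":[0,0,0],"angular":[0,0,0],"hand":0}]'
python3 -m jog '[{"travel":[0.05,0,0.01],"angular":[0,0,0],"hand":0},{"travel":[0,0,0],"angular":[0,0,0],"hand":0}]'
python3 -m jog '[{"travel":[0,0,0],"angular":[0,0,0],"hand":0}]'
```

```text
time: 29.0
ee_pos: [0.5638, 0.139, 0.2275]
orientation: [-0.108, 2.478, 0.038]
contact_force: [-0.3, 0.4, -9.1]
width: 0.0115
time: 29.2
ee_pos: [0.5637, 0.1389, 0.2274]
orientation: [-0.108, 2.477, 0.038]
contact_force: [0.3, -1.1, -7.6]
width: 0.0119
time: 29.3
ee_pos: [0.5637, 0.139, 0.2274]
orientation: [-0.108, 2.477, 0.038]
contact_force: [0.5, -0.4, -6.4]
width: 0.0116
```

Load is transferring; keep lowering gently.

```bash
python3 -m jog '[{"travel":[0.03,0,0.04],"angular":[0,0,0],"hand":0},{"travel":[0,0,0],"angular":[0,0,0],"hand":0}]'
python3 -m jog '[{"travel":[0.03,0,0.04],"angular":[0,0,0],"hand":0},{"travel":[0,0,0],"angular":[0,0,0],"hand":0}]'
python3 -m jog '[{"travel":[0,0,0],"angular":[0,0,0],"hand":0}]'
```

```text
time: 29.5
ee_pos: [0.5639, 0.139, 0.2272]
orientation: [-0.108, 2.477, 0.038]
contact_force: [0.8, -0.9, -3.6]
width: 0.0118
time: 29.7
ee_pos: [0.5641, 0.139, 0.2271]
orientation: [-0.108, 2.476, 0.038]
contact_force: [1.5, -0.2, -3.0]
width: 0.0116
time: 29.8
ee_pos: [0.564, 0.139, 0.2271]
orientation: [-0.108, 2.476, 0.038]
contact_force: [0.3, 0.2, -1.3]
width: 0.012
```

```bash
python3 -m jog '[{"travel":[0.02,0,0.03],"angular":[0,0,0],"hand":0},{"travel":[0,0,0],"angular":[0,0,0],"hand":0},{"travel":[0,0,0],"angular":[0,0,0],"hand":0},{"travel":[0,0,0],"angular":[0,0,0],"hand":0},{"travel":[0,0,0],"angular":[0,0,0],"hand":0}]'
python3 -m jog '[{"travel":[0,0,0],"angular":[0,0,0],"hand":0.15},{"travel":[0,0,0],"angular":[0,0,0],"hand":0.17},{"travel":[0,0,0],"angular":[0,0,0],"hand":0.19},{"travel":[0,0,0],"angular":[0,0,0],"hand":0.22},{"travel":[0,0,0],"angular":[0,0,0],"hand":0.26},{"travel":[0,0,0],"angular":[0,0,0],"hand":0.3}]'
python3 snap.py w24; python3 snap.py s15 scene; python3 -c "
from h import *
crop('pics/w24.png','pics/w24c.png',200,100,160,180,3.3)
crop('pics/s15.png','pics/s15c.png',260,170,100,90,7)"
```

```text
time: 30.3
ee_pos: [0.5642, 0.139, 0.2269]
orientation: [-0.108, 2.476, 0.038]
contact_force: [0.0, -1.0, 3.7]
width: 0.0114
time: 30.9
ee_pos: [0.563, 0.1389, 0.2246]
orientation: [-0.108, 2.48, 0.038]
contact_force: [1.2, -0.4, 0.2]
width: 0.0256
30.9 [0.563  0.1389 0.2246] [[-0.787, -0.087, 0.611], [-0.069, 0.996, 0.054], [-0.613, 0.001, -0.79]]
30.95 [0.5631 0.1389 0.2248] [[-0.787, -0.087, 0.611], [-0.068, 0.996, 0.054], [-0.613, 0.001, -0.79]]
```

View pics/w24c.png

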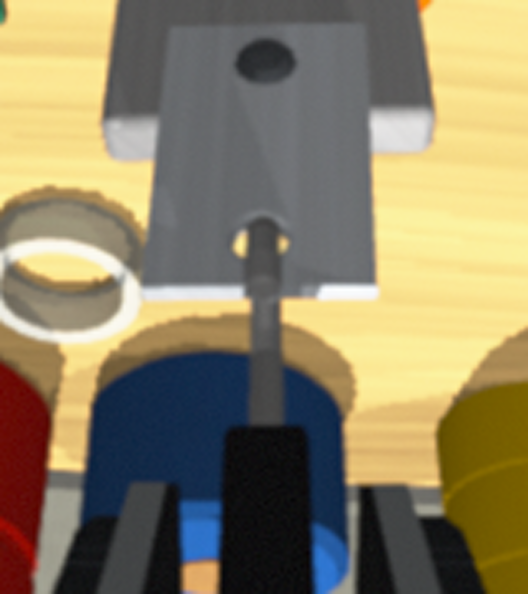

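View pics/s15c.png

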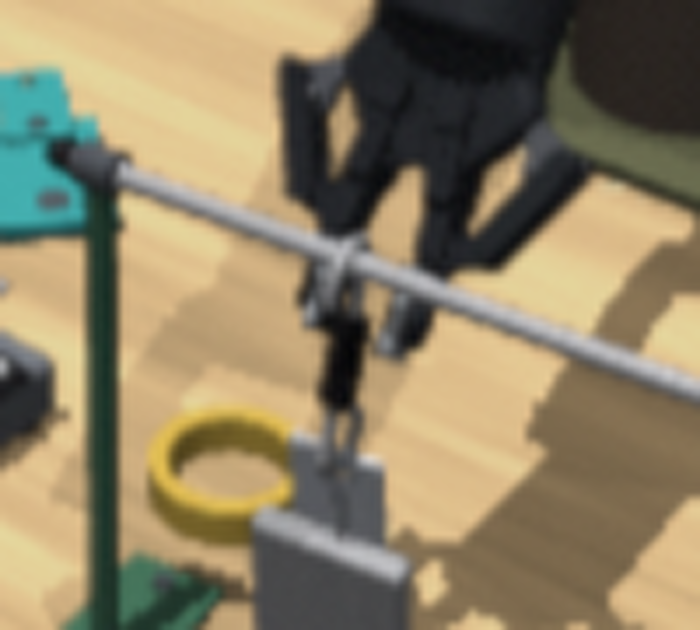

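```bash
python3 -m jog '[{"travel":[0,0,0],"angular":[0,0,0],"hand":0.4},{"travel":[0,0,0],"angular":[0,0,0],"hand":0.55},{"travel":[0,0,0],"angular":[0,0,0],"hand":0.7},{"travel":[0,0,0],"angular":[0,0,0],"hand":0.85},{"travel":[0,0,-0.3],"angular":[0,0,0],"hand":1},{"travel":[0,0,-0.8],"angular":[0,0,0],"hand":1},{"travel":[0,0,-1.5],"angular":[0,0,0],"hand":1},{"travel":[0,0,-2],"angular":[0,0,0],"hand":1}]'
python3 -m jog '[{"travel":[0,0,-2.5],"angular":[0,0,0],"hand":1},{"travel":[0,0,-2.5],"angular":[0,0,0],"hand":1},{"travel":[0,0,-2.5],"angular":[0,0,0],"hand":1},{"travel":[0,0,-2.5],"angular":[0,0,0],"hand":1},{"travel":[0,0,-2],"angular":[0,0,0],"hand":1},{"travel":[0,0,0],"angular":[0,0,0],"hand":1}]'
python3 snap.py w25; python3 snap.py s16 scene; python3 snap.py t16 top; python3 -c "
from h import *
crop('pics/s16.png','pics/s16c.png',170,150,220,165,3.6)"
```

```text
time: 31.8
ee_pos: [0.5344, 0.1363, 0.2614]
orientation: [-0.108, 2.48, 0.038]
contact_force: [0.1, -0.9, 0.2]
width: 0.0855
time: 32.4
ee_pos: [0.4617, 0.1301, 0.3613]
orientation: [-0.108, 2.471, 0.04]
contact_force: [1.3, -0.5, 1.1]
width: 0.0856
32.4 [0.4617 0.1301 0.3613] [[-0.782, -0.088, 0.617], [-0.068, 0.996, 0.056], [-0.62, 0.002, -0.785]]
32.45 [0.4618 0.1301 0.3588] [[-0.784, -0.087, 0.615], [-0.068, 0.996, 0.055], [-0.617, 0.001, -0.787]]
32.5 [0.4617 0.13   0.3567] [[-0.786, -0.087, 0.612], [-0.068, 0.996, 0.054], [-0.615, 0.001, -0.789]]
```

View pics/w25.png

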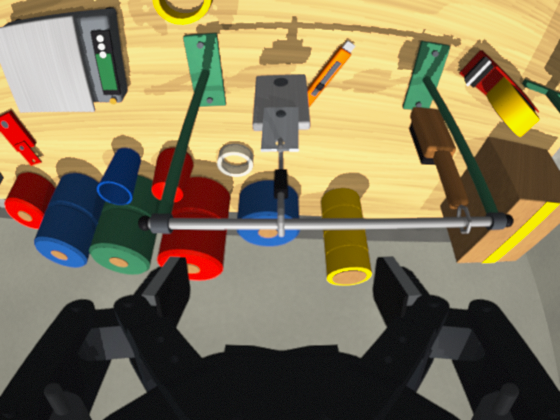

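View pics/s16c.png

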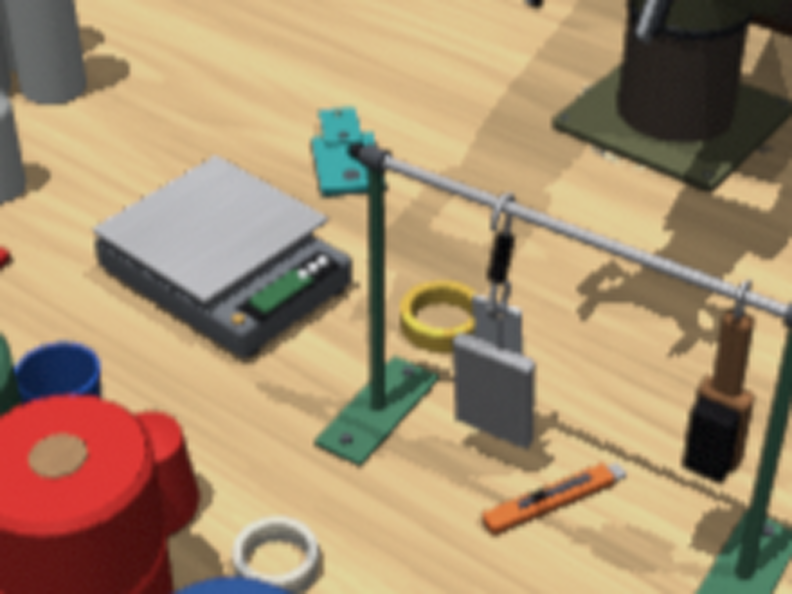

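```bash
python3 -m jog '[{"travel":[0,0,0],"angular":[0,0,0],"hand":1},{"travel":[0,0,0],"angular":[0,0,0],"hand":1},{"travel":[0,0,0],"angular":[0,0,0],"hand":1},{"travel":[0,0,0],"angular":[0,0,0],"hand":1},{"travel":[0,0,0],"angular":[0,0,0],"hand":1},{"travel":[0,0,0],"angular":[0,0,0],"hand":1},{"travel":[0,0,0],"angular":[0,0,0],"hand":1},{"travel":[0,0,0],"angular":[0,0,0],"hand":1}]'
for i in 1 2 3 4 5; do python3 snap.py q$i scene; python3 -m jog '[{"travel":[0,0,0],"angular":[0,0,0],"hand":1}]' >/dev/null; done
python3 - <<'E'
from h import *
a=[cv2.imread(f'pics/q{i}.png')[200:280,290:330].astype(int) for i in range(1,6)]+[cv2.imread('pics/s16.png')[200:280,290:330].astype(int)]
for b in a: print(np.abs(b-a[0]).mean().round(2),np.abs(b-a[0]).max())
E
```

```text
time: 33.35
ee_pos: [0.4618, 0.1299, 0.3564]
orientation: [-0.108, 2.479, 0.038]
contact_force: [0.2, 1.3, 0.1]
width: 0.0852
33.35 [0.4618 0.1299 0.3564] [[-0.787, -0.087, 0.611], [-0.068, 0.996, 0.054], [-0.614, 0.001, -0.789]]
33.5 [0.4618 0.1299 0.3563] [[-0.787, -0.087, 0.611], [-0.068, 0.996, 0.054], [-0.614, 0.001, -0.79]]
33.65 [0.4618 0.1299 0.3563] [[-0.787, -0.087, 0.611], [-0.068, 0.996, 0.054], [-0.614, 0.001, -0.79]]
33.8 [0.4618 0.1299 0.3563] [[-0.787, -0.087, 0.611], [-0.068, 0.996, 0.054], [-0.614, 0.001, -0.79]]
33.95 [0.4618 0.13   0.3563] [[-0.787, -0.087, 0.611], [-0.068, 0.996, 0.054], [-0.614, 0.001, -0.79]]
0.0 0
0.54 13
0.53 13
0.55 14
0.54 13
0.57 13
```

```bash
for i in 1 2 3; do python3 -m jog '[{"travel":[0,0,0],"angular":[0,0,0],"hand":1},{"travel":[0,0,0],"angular":[0,0,0],"hand":1},{"travel":[0,0,0],"angular":[0,0,0],"hand":1},{"travel":[0,0,0],"angular":[0,0,0],"hand":1},{"travel":[0,0,0],"angular":[0,0,0],"hand":1},{"travel":[0,0,0],"angular":[0,0,0],"hand":1},{"travel":[0,0,0],"angular":[0,0,0],"hand":1},{"travel":[0,0,0],"angular":[0,0,0],"hand":1}]'>/dev/null; done
python3 snap.py r1 scene; python3 snap.py r2 top
python3 - <<'E'
from h import *
a=cv2.imread('pics/r1.png').astype(int)[200:280,290:330]; b=cv2.imread('pics/q3.png').astype(int)[200:280,290:330]; print(np.abs(a-b).mean(),np.abs(a-b).max())
a=cv2.imread('pics/r1.png').astype(int)[240:320,120:180]; b=cv2.imread('pics/q3.png').astype(int)[240:320,120:180]; print('static ref',np.abs(a-b).mean(),np.abs(a-b).max())
from bench import robot; print(robot.job_done())
E
```

```text
36.5 [0.4618 0.1299 0.3563] [[-0.787, -0.087, 0.611], [-0.068, 0.996, 0.054], [-0.614, 0.001, -0.79]]
36.55 [0.4618 0.1299 0.3563] [[-0.787, -0.087, 0.611], [-0.068, 0.996, 0.054], [-0.614, 0.001, -0.79]]
0.5295833333333333 5
static ref 0.7224305555555556 7
the job is handed in; nothing more can be done
None
```

View pics/r2.png

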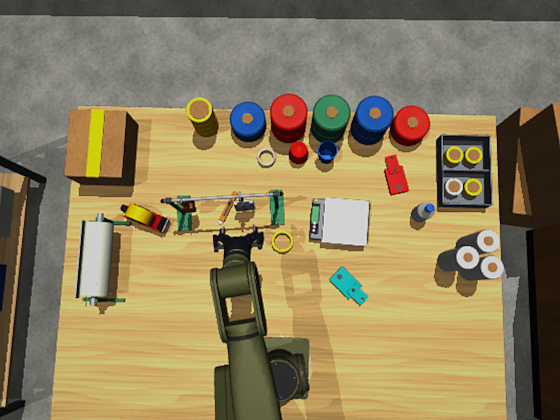

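The check weight now hangs still from the S-hook on the rail's bar, and the job was handed in at about 36.6 s of the 72 s allowed.

- **Threading the hole:** I took the hook off the bar, brought its tip under the tab and raised it in 1 mm steps. The force readings stayed within about 1.5 N of the unloaded value, which is sensor noise. The wrist picture showed the tip through the hole before the lift began.
- **Lifting and carrying:** I tilted the weight up on its far edge and lifted it clear. I then carried it to the bar and lowered it in about half-millimetre steps until the bar took the load. The last step pressed the hook down on the bar slightly, about 4 N, just before I let go.
- **Final checks:** The hook sits on the bar with the weight hanging through its hole and the pan empty. The weight's image changed no more than a static area of the picture over the last 2.5 s, so it is not swinging. The gripper is clear, and in the last pictures the brush, knife, tapes and other objects look to be where they were.

None of the checks failed. The estimates of the hole's position along the tab differed by about 1 mm, within its clearance for the tip.

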